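# Pack the handheld terminal into its carrying case

### The job

Pack the yellow handheld terminal for transport: lift it out of its sloping dock (which leaves only its upper end free to grip), lay it flat, screen up, on the dark desk mat and let go of it. Then pick it up again by its middle, where the foam leaves room for fingers, lower it into the fitted pocket of the blue case so that it lies flat in the bottom of the pocket, screen up, either way round, and only after that swing the lid fully shut. Do not let the terminal drop, and leave the phone, mouse, spare battery and the two bottles where they are.

Things in the scene. Friction and masses are not known exactly. Their poses are not given: they have to be found in the camera images.
- terminal: Yellow handheld data terminal, a slab 150 long (its x) by 52 wide (its y) by 24 thick (its z) mm, about 0.25 kg (varies), dark screen and keys on the top face (+z). Origin: centre of the underside. +x points to the screen end, which is the upper, free end while it stands in the dock. It is rigid and slides moderately.
- dock: Fixed black and grey charging dock, 125 x 74 mm on the desk, 76 mm high at the walls. Origin: centre, on the desk. The terminal lies in it screen up at 25 degrees, rising toward dock +x, foot against a low stop. Two 8 mm side walls, 2 mm from its sides and as high as its top face, hide its sides from the foot to 20 mm past its middle; the last 55 mm stick out free over air.
- cradle (a point): On the dock's sloping bed under the terminal's middle, 46 mm above the desk; axes as the dock's (x level, toward the high end). The terminal comes out straight up or square to the bed.
- mat: Fixed dark rubber desk mat, 210 (x) by 170 (y) by 2 mm thick, between dock and case. Origin: centre of its underside, on the desk. Place for laying the terminal down.
- case: Fixed blue carrying case, outside 142 (x) by 210 (y) by 50 mm high to the rim, walls 6 mm. Origin: centre of its underside. Lid hinged on its +x rim. Inside is stiff unyielding foam, top 36 mm above the desk, with a pocket 58 (x) by 158 (y) mm. At mid-length a finger gap 48 mm wide in y crosses the whole inside, down to 6 mm above the desk; elsewhere no room for fingers.
- pocket (a point): Centre of the pocket's floor, 18 mm above the desk; axes as the case's. A seated terminal has its origin here, its x along case y (either way round), and its top 42 mm above the desk, 6 mm proud of the foam and 8 mm under the rim.
- lid (a joint): Opening angle of the case lid, rad: 0 shut, limit 1.9; starts at 1.62 to 1.8. A plain slab 142 x 210 x 8 mm, no handle, no catch. Its stiff hinge (0.22 N m) keeps it where it is left; pushing its free edge takes about 3 N. It can be pushed over from behind (outer face, on the +x side when open), then down.
- lid_hinge (a point): Middle of the lid's hinge line, at the case's +x rim, 50 mm above the desk; the line runs along case y. Axes as the case's. At opening angle q the lid's inner face runs from here along (-cos q, 0, sin q) in case axes; its outer face lies 8 mm off that, toward (sin q, 0, cos q).
- lid_edge (a point): Middle of the lid's free edge (mid thickness), 142 mm from the hinge line.
- phone: Bystander: dark phone lying flat, 150 x 72 x 9 mm. Origin: centre of underside.
- mouse: Bystander: white computer mouse, 105 x 60 x 31 mm. Origin: centre of underside.
- canister: Bystander: white wipes canister with blue cap, 76 mm across, 150 mm high. Origin: centre of underside.
- battery: Bystander: grey spare battery pack lying flat, 45 (x) x 80 (y) x 18 mm. Origin: centre of underside.
- spray: Bystander: clear bottle, 60 mm across, 170 mm high. Origin: centre of underside.
There are look-alikes about, which are no part of the job. Several things have the shape of the terminal; the one meant has the colours described above.

How it is judged:
By the outcome, as a careful person would: the job done as asked, in the order asked, and still so for the second after the job is handed in, with the robot touching nothing.
It also fails if it takes over 64 s, if anything falls off the work surface, if the arm or the gripper's body presses on something with over 40 N, if the wrist force passes 120 N, or if a joint passes its speed limit or range.

### The arm

A 6-joint arm with a two-finger parallel gripper is mounted at the origin on the work surface. World frame = base frame: x ahead of the robot, y to its left, z up, the work surface at z = 0. Lengths are in mm, angles in rad, forces in N, time in s.
With the tool pointing down it reaches from about 275 to 750 mm from the base axis. Payload 10.2 kg.
Tool frame: the origin (TCP) lies midway between the tips of the shut fingers; the grasp point (between the pads) lies 19 mm behind it; x points along the fingers, y is the direction in which the jaws open and shut, and the axes are right-handed (so a half turn about x gives the same grasp; the last joint's range is limited). The gripper opens to 85 mm and grips with 20 to 120 N. Pads are 22 mm wide; open, the fingers measure 114 mm over their backs; the gripper's body (76 mm by 85 mm) begins 54 mm behind the grasp point. The pads swing forward as they close: fully open they stand 13 mm farther back than shut.
Start: joints at [-1.538, 0.313, 1.498, -0, 1.331, -0.223], TCP at [132.822, -507.927, 231.294] pointing down, gripper open.
Joint ranges: [-2.94, 2.94], [-0.97, 2.17], [0.19, 2.56], [-1.23, 4.37], [0.02, 3.11], [-2.88, 2.88]. Speed limits (rad/s): [2.39, 2.39, 3.01, 3.14, 3.14, 3.14].

### API

Orientations are given as a unit quaternion [w, x, y, z].
In Python, from rig import sense, capture, get_calibration, finish_job gives the robot as it stands.
- The arm moves only by the tool jog_arm, never from a script. Its argument "increments" is a list of rows, each an object of numbers: "rx", "ry", "rz": the turn, a rotation vector about the tool's x, y, z in rad; "x", "y", "z": the shift along the tool's x, y, z in mm; "hand": the finger opening in mm, from 0 to 85.4. A call has 1 to 5 rows; each row shifts and turns the commanded pose from where the row before left it, along the tool's axes as they then stand; what a row does not reach is not made up. A row lasts 1/8 s, in which the tool goes at most 62.5 mm and 10.7 degrees, less where a joint would pass 70% of its speed; a pose out of reach is approached as far as the arm can. A call with a gripper value outside its range is refused whole. The fingers move at their own pace and stop on an object; "force" is the grip in N (left out, the last holds). Time passes only in rows, so rows that do not move let the fingers close. It gives the time, the measured TCP pose, the force and the opening at its end, in the units of the state.
- sense(): the state, without advancing time (a new reading comes with each control period).
- capture(name): name is "scene" or "top" or "wrist"; returns the picture (400x640x3 uint8, red, green, blue); there is no depth.
- get_calibration(name): a dict with "camera_matrix" (3x3 intrinsics, pixels), "D" ([k1, k2, p1, p2, k3] as OpenCV has them; the pictures are not rectified), "R" (3x3) and "t" (3): a world point X has camera coordinates R X + t; the wrist camera has in their place "T_tool_cam" (4x4, takes a point from camera to tool coordinates, whose origin is the TCP and whose axes are the tool frame's). Camera axes: x right, y down, z forward; pixel columns grow to the right and rows downward; lengths in mm; the calibration is good to about 2 mm. A picture is of the moment at which its call begins: read the wrist's pose just before it. get_calibration takes no time and is no camera call.
- finish_job(): hands the job in, once; it reports no verdict.
The state is a dict: "time_s": time; "joints": joint angles; "dq": joint speeds; "tau": joint torques, N m; "eef_pos": TCP position; "ee_rot": TCP orientation; "force": force on the tool from outside, world axes, zero at the start; "wrist_torque": the same for the moment, N m; "grip_width": opening from 0.0 (shut) to 1.0 (fully open).
Only numpy, scipy, OpenCV 4.12 (cv2) and the standard library are available. Lean on these libraries where they do the work, as an engineer would, in place of code of your own. Each camera call takes 0.05 s, during which the arm holds its last target.

## Working session

There is one attempt and no reset: what is moved stays moved. The work goes in short steps, Python scripts to look and compute and a tool call to move; the robot and the scene stay as the last step left them, time stands still between calls to the robot, and variables do not carry over. Pictures are saved under pics/ and viewed, and the job is handed in when it is done.

Besides the shell and the picture viewer there is one more tool, called after "Request:" as name(argument=value, ...) on one line, values as JSON. jog_arm: Moves the arm, as the interface text tells. Its arguments: {"type":"object","properties":{"increments":{"type":"array","items":{"type":"object","properties":{"rx":{"type":"number"},"ry":{"type":"number"},"rz":{"type":"number"},"x":{"type":"number"},"y":{"type":"number"},"z":{"type":"number"},"hand":{"type":"number"}}}},"force":{"type":"number"}},"required":["increments"]}

```bash
ls; mkdir -p pics; python3 - <<'E'
from rig import sense,capture,get_calibration
import cv2
s=sense();print(s)
for n in ["scene","top"]:
    im=capture(n);cv2.imwrite(f"pics/{n}0.png",im[:,:,::-1])
    c=get_calibration(n);print(n,c)
print(get_calibration("wrist"))
E
```

```text
pics
{'time_s': 0.0, 'joints': array([-1.53840754e+00,  3.13468262e-01,  1.49848867e+00, -2.28561194e-05,
        1.33100348e+00, -2.23417979e-01]), 'dq': array([-0.00039003,  0.00062545,  0.00025556, -0.00131167,  0.00270925,
       -0.00053382]), 'tau': array([ 5.12316601e-04, -4.12262034e+01, -2.59743726e+01, -9.52753703e-05,
        4.12504451e-03,  7.16722042e-06]), 'eef_pos': array([ 132.80289052, -507.63813125,  230.70632054]), 'ee_rot': array([ 0.08971473,  0.70136868,  0.09067896, -0.70129207]), 'force': array([ 0.04245884, -0.31479508, -0.63288444]), 'wrist_torque': array([-0.04171871, -0.02522704,  0.00886163]), 'grip_width': 0.9991112809599806}
scene {'camera_matrix': array([[497.4702278 ,   0.        , 319.77402939],
       [  0.        , 497.4702278 , 201.1380101 ],
       [  0.        ,   0.        ,   1.        ]]), 'D': array([-0.04668718,  0.        ,  0.        ,  0.        ,  0.        ]), 'R': array([[-1.31198805e-01,  9.91356052e-01,  2.26217077e-04],
       [ 6.73927130e-01,  8.93567309e-02, -7.33374119e-01],
       [-7.27055085e-01, -9.60653544e-02, -6.7982523
[... 437 characters left out ...]
98 , -0.00537819, -0.99755631]]), 't': array([ -27.18616346,  466.7583335 , 1534.21143531])}
{'camera_matrix': array([[343.13030271,   0.        , 318.54777339],
       [  0.        , 343.13030271, 199.1975353 ],
       [  0.        ,   0.        ,   1.        ]]), 'D': array([-0.05207484,  0.        ,  0.        ,  0.        ,  0.        ]), 'T_tool_cam': array([[ 1.89651913e-06, -3.05193844e-01,  9.52290249e-01,
        -1.41400117e+02],
       [ 9.99999922e-01,  3.76591503e-04,  1.18700039e-04,
        -2.24392321e-01],
       [-3.94850937e-04,  9.52290174e-01,  3.05193821e-01,
        -7.86409889e+01],
       [ 0.00000000e+00,  0.00000000e+00,  0.00000000e+00,
         1.00000000e+00]])}
```

View pics/scene0.png

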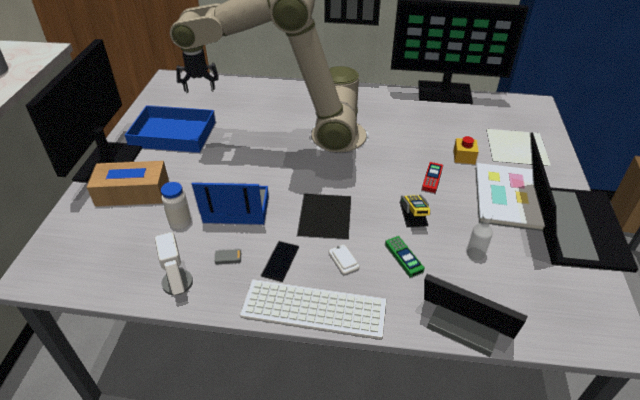

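View pics/top0.png

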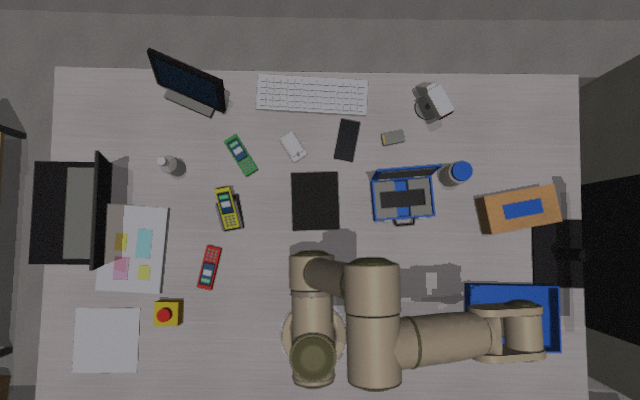

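```bash
python3 - <<'E'
import cv2,numpy as np
t=cv2.imread("pics/top0.png");s=cv2.imread("pics/scene0.png")
f=lambda a,x0,x1,y0,y1:cv2.resize(a[y0:y1,x0:x1],(390,390*(y1-y0)//(x1-x0)),interpolation=cv2.INTER_CUBIC)
a=f(t,195,265,175,245);b=f(s,380,450,180,250);c=f(t,360,450,150,240);d=f(s,180,280,160,240)
h=lambda p,q:np.hstack([p,q[:min(len(p),len(q))]]) if len(p)==len(q) else np.hstack([p,np.pad(q,((0,len(p)-len(q)),(0,0),(0,0)))])
o=np.vstack([h(a,b),h(c,d)]);o=cv2.resize(o,(600,600));cv2.imwrite("pics/crop0.png",o)
E
```

```text
(no output)
```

View pics/crop0.png

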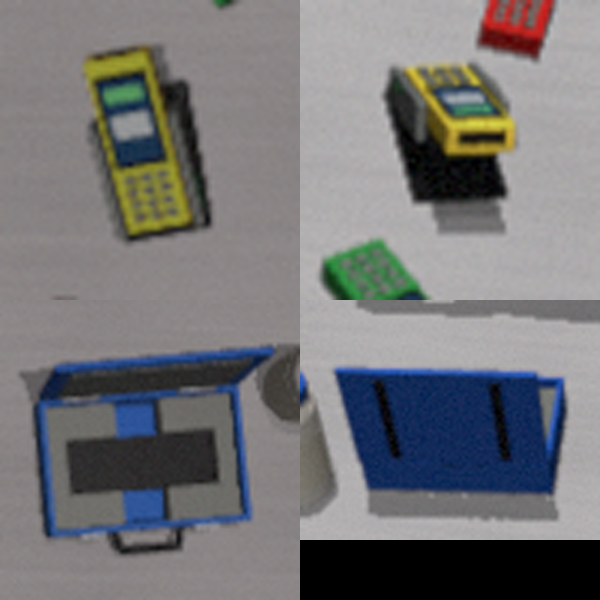

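Could be taken for the terminal (top view): the yellow slab in the dock at (228,208), the green one at (240,155), the red one at (209,267), the yellow/red stop button at (166,314) and the yellow sticky notes at (121,242). The close crop shows the yellow slab with a dark screen, sloping in the black/grey dock, its screen end free and pointing away from the robot (up in the top view). That is the one I want.

```bash
cat > h.py <<'E'
import numpy as np,cv2
from rig import sense,capture,get_calibration
from scipy.spatial.transform import Rotation as Ro
def Rq(q): return Ro.from_quat([q[1],q[2],q[3],q[0]])
def cam(name,s=None):
    c=get_calibration(name)
    if name=="wrist":
        T=np.eye(4);T[:3,:3]=Rq(s["ee_rot"]).as_matrix();T[:3,3]=s["eef_pos"]
        M=np.linalg.inv(T@np.array(c["T_tool_cam"]))
        c["R"]=M[:3,:3];c["t"]=M[:3,3]
    return c
def ray(c,p):
    p=np.array(p,float).reshape(-1,1,2)
    u=cv2.undistortPoints(p,c["camera_matrix"],c["D"]).reshape(-1,2)
    d=np.c_[u,np.ones(len(u))]@c["R"]
    return -c["R"].T@c["t"],d/np.linalg.norm(d,axis=1)[:,None]
def onz(c,p,z):
    o,d=ray(c,p);k=(z-o[2])/d[:,2];return o+k[:,None]*d
def proj(c,X):
    r,_=cv2.Rodrigues(c["R"]);return cv2.projectPoints(np.array(X,float).reshape(-1,1,3),r,c["t"],c["camera_matrix"],c["D"])[0].reshape(-1,2)
def go(pos,R=None,s=None):
    "shift in current tool axes and rotvec to reach target"
    s=s or sense();R0=Rq(s["ee_rot"])
    print("shift tool",np.round(R0.inv().apply(np.array(pos)-s["eef_pos"]),1), "rot", np.round((R0.inv()*R).as_rotvec(),3) if R is not None else "")
def down(yaw):
    "tool x down, tool y at world yaw"
    x=np.array([0,0,-1.]);y=np.array([np.cos(yaw),np.sin(yaw),0]);return Ro.from_matrix(np.c_[x,y,np.cross(x,y)])
def snap(name,f):
    s=sense();im=capture(name);cv2.imwrite(f"pics/{f}.png",im[:,:,::-1]);np.savez(f"pics/{f}.npz",p=s["eef_pos"],q=s["ee_rot"]);return s,im
def load(f):
    d=np.load(f"pics/{f}.npz");return dict(eef_pos=d["p"],ee_rot=d["q"]),cv2.imread(f"pics/{f}.png")
E
python3 - <<'E'
from h import *
s=sense();print(Rq(s["ee_rot"]).as_matrix().round(3))
c=cam("top")
P=lambda n,p,z:print(n,onz(c,p,z).round(0).tolist())
P("term far L/R end",[[215.5,188],[233.5,186]],100)
P("term foot",[[225,230],[242,228]],36)
P("mat",[[291.5,172.5],[338,172],[339.5,229],[292.5,230]],2)
P("case rim",[[372,178],[430,168]],50);P("case bot rim",[[375,220],[435,216]],50)
P("pocket",[[380.5,192],[424.5,189],[426,204],[382,208]],36)
P("canister",[[461,171]],150);P("spray",[[167,162]],150)
P("phone",[[347,140]],9);P("mouse",[[292,146]],20);P("batt",[[392,137]],18)
E
```

```text
[[-0.     0.253 -0.967]
 [ 0.001 -0.967 -0.253]
 [-1.    -0.001 -0.   ]]
term far L/R end [[507.0, 335.0, 100.0], [514.0, 275.0, 100.0]]
term foot [[367.0, 313.0, 36.0], [374.0, 254.0, 36.0]]
mat [[577.0, 87.0, 2.0], [581.0, -81.0, 2.0], [375.0, -88.0, 2.0], [370.0, 80.0, 2.0]]
case rim [[554.0, -198.0, 50.0], [592.0, -400.0, 50.0]]
case bot rim [[408.0, -209.0, 50.0], [424.0, -417.0, 50.0]]
pocket [[507.0, -230.0, 36.0], [520.0, -384.0, 36.0], [467.0, -389.0, 36.0], [451.0, -235.0, 36.0]]
canister [[568.0, -476.0, 150.0]]
spray [[584.0, 482.0, 150.0]]
phone [[697.0, -112.0, 9.0]]
mouse [[670.0, 86.0, 20.0]]
batt [[708.0, -273.0, 18.0]]
```

```bash
cat >> h.py <<'E'
def plan(pos,R,n,s=None,dec=0):
    "n equal rows of shift+turn (shift assumed in the axes before the row's turn)"
    s=s or sense();R0=Rq(s["ee_rot"]);p=np.array(s["eef_pos"]);d=(np.array(pos)-p)/n
    rv=(R0.inv()*R).as_rotvec()/n
    for k in range(n):
        Rk=R0*Ro.from_rotvec(rv*k)
        print(np.round(Rk.inv().apply(d),dec).tolist(),np.round(rv,3).tolist())
E
python3 -c "
from h import *
plan([486,-300,280],down(.094),9)"
```

```text
[-5.0, -12.0, -44.0] [-0.157, -0.0, 0.0]
[-5.0, -5.0, -45.0] [-0.157, -0.0, 0.0]
[-5.0, 2.0, -45.0] [-0.157, -0.0, 0.0]
[-5.0, 9.0, -45.0] [-0.157, -0.0, 0.0]
[-5.0, 16.0, -43.0] [-0.157, -0.0, 0.0]
[-5.0, 22.0, -40.0] [-0.157, -0.0, 0.0]
[-5.0, 28.0, -36.0] [-0.157, -0.0, 0.0]
[-5.0, 33.0, -31.0] [-0.157, -0.0, 0.0]
[-5.0, 38.0, -25.0] [-0.157, -0.0, 0.0]
```

Request:
jog_arm(increments=[{"x": -15, "y": -12, "z": -44, "rx": -0.157}, {"x": -15, "y": -5, "z": -45, "rx": -0.157}, {"x": -10, "y": 2, "z": -45, "rx": -0.157}, {"x": -5, "y": 9, "z": -45, "rx": -0.157}, {"x": 0, "y": 16, "z": -43, "rx": -0.157}])

```text
schema error: expected keys rx, ry, rz, x, y, z, hand
```

Request:
jog_arm(increments=[{"x": 0, "y": 22, "z": -40, "rx": -0.157}, {"x": 0, "y": 28, "z": -36, "rx": -0.157}, {"x": 0, "y": 33, "z": -31, "rx": -0.157}, {"x": 0, "y": 38, "z": -25, "rx": -0.157}, {}])

```text
schema error: expected keys rx, ry, rz, x, y, z, hand
```

```bash
python3 -c "
from h import *
s,im=snap('wrist','case1');print(s['time_s'],s['eef_pos'],Rq(s['ee_rot']).as_matrix().round(3),s['joints'].round(3))"
```

```text
0.1 [ 132.82400091 -507.68706678  230.78968789] [[-0.     0.253 -0.967]
 [ 0.001 -0.967 -0.253]
 [-1.    -0.001 -0.   ]] [-1.538  0.313  1.498 -0.     1.331 -0.223]
```

View pics/case1.png

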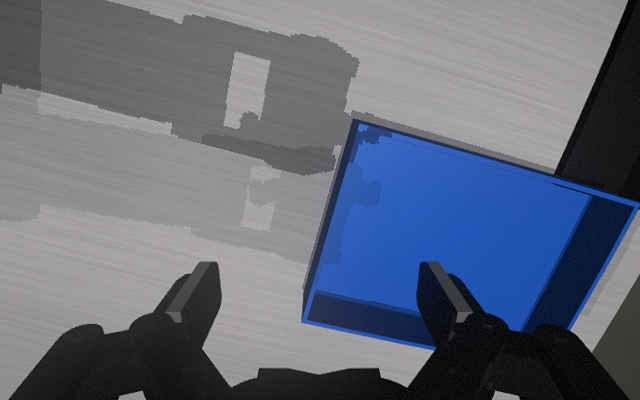

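The calls were refused because every key is needed in each row, so nothing moved. The picture shows only the empty blue tray near (470,240).

Request:
jog_arm(increments=[{"x": -15, "y": -12, "z": -44, "rx": -0.157, "ry": 0, "rz": 0, "hand": 85}, {"x": -15, "y": -5, "z": -45, "rx": -0.157, "ry": 0, "rz": 0, "hand": 85}, {"x": -10, "y": 2, "z": -45, "rx": -0.157, "ry": 0, "rz": 0, "hand": 85}, {"x": -5, "y": 9, "z": -45, "rx": -0.157, "ry": 0, "rz": 0, "hand": 85}, {"x": 0, "y": 16, "z": -43, "rx": -0.157, "ry": 0, "rz": 0, "hand": 85}])

```text
time_s: 0.78
eef_pos: [331.0, -392.8, 276.6]
ee_rot: [-0.353, -0.613, -0.353, 0.613]
force: [-0.2, -0.8, -0.4]
grip_width: 0.995
```

Request:
jog_arm(increments=[{"x": 0, "y": 22, "z": -40, "rx": -0.157, "ry": 0, "rz": 0, "hand": 85}, {"x": 0, "y": 28, "z": -36, "rx": -0.157, "ry": 0, "rz": 0, "hand": 85}, {"x": 0, "y": 33, "z": -31, "rx": -0.157, "ry": 0, "rz": 0, "hand": 85}, {"x": 0, "y": 38, "z": -25, "rx": -0.157, "ry": 0, "rz": 0, "hand": 85}, {"x": 0, "y": 0, "z": 0, "rx": 0, "ry": 0, "rz": 0, "hand": 85}])

```text
time_s: 1.4
eef_pos: [488.1, -299.3, 275.6]
ee_rot: [0.525, 0.474, 0.525, -0.474]
force: [-0.3, -1.1, 0.2]
grip_width: 0.992
```

```bash
python3 -c "
from h import *
s,im=snap('wrist','case2');print(s['time_s'],s['eef_pos'],Rq(s['ee_rot']).as_matrix().round(3),s['joints'].round(3))"
```

```text
1.4 [ 488.14402294 -299.33860081  275.5997837 ] [[-0.     0.995  0.102]
 [ 0.001  0.102 -0.995]
 [-1.    -0.    -0.001]] [-0.755  0.395  1.269  0.     1.479 -0.857]
```

View pics/case2.png

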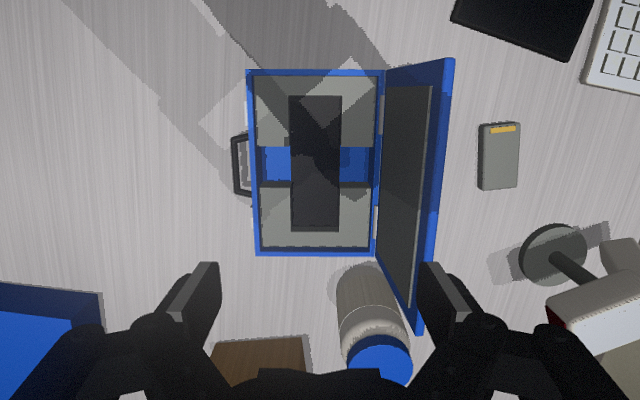

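The wrist picture shows the case whole. Rim corners are at about (246,70), (384,70), (377,256) and (255,256). The pocket runs from about (290,96) to (340,231), with the blue finger gap at rows 147–184. The lid stands open to the right and the canister is close to its near end (375,310).

```bash
python3 -c "
from h import *
s,im=load('case2')
cv2.imwrite('pics/c2crop.png',cv2.resize(im[60:265,235:435],(780,800)[:2] and (585,600),interpolation=cv2.INTER_CUBIC))"
```

```text
(no output)
```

View pics/c2crop.png

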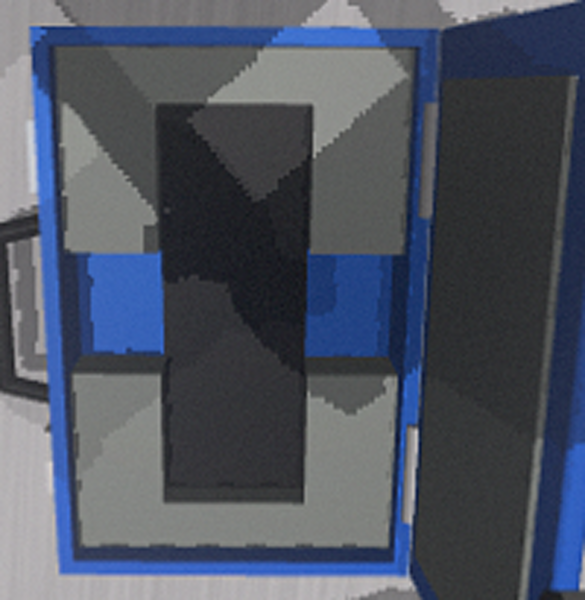

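```bash
python3 -c "
from h import *
s,im=load('case2');c=cam('wrist',s)
k=2.927
def f(p,z):
    p=np.array(p)/k+[235,60];return onz(c,p,z)
A=f([[157,104],[312,104],[304,502],[164,502]],36)
B=f([[31,27],[440,29],[407,574],[59,574]],50)
for X in(A,B):
    print(X.round(1).tolist(),'c',X.mean(0).round(1),'dims',[np.linalg.norm(X[i]-X[(i+1)%4]).round(1) for i in range(4)])
    l=(X[0]+X[1]-X[2]-X[3])/2;w=(X[1]+X[2]-X[0]-X[3])/2
    print('yaw y',np.arctan2(-l[0],l[1]),np.arctan2(l[0],-l[1]),'yaw x',np.arctan2(w[1],w[0]))
"
```

```text
[[449.2, -230.1, 36.0], [505.5, -224.3, 36.0], [521.4, -380.5, 36.0], [464.2, -386.4, 36.0]] c [ 485.1 -305.3   36. ] dims [np.float64(56.6), np.float64(157.0), np.float64(57.5), np.float64(157.1)]
yaw y 0.09880918350378874 -3.0427834700860044 yaw x 0.10309902072804157
[[404.9, -208.4, 50.0], [545.5, -194.6, 50.0], [565.5, -401.8, 50.0], [424.8, -416.5, 50.0]] c [ 485.2 -305.3   50. ] dims [np.float64(141.3), np.float64(208.2), np.float64(141.4), np.float64(209.0)]
yaw y 0.09544500779493796 -3.0461476457948553 yaw x 0.10081548973776662
```

```bash
python3 -c "
from h import *
plan([420,290,240],down(1.72),12)"
```

```text
[3.0, -1.0, -50.0] [-0.135, -0.0, 0.0]
[3.0, 6.0, -49.0] [-0.135, -0.0, 0.0]
[3.0, 13.0, -48.0] [-0.135, -0.0, 0.0]
[3.0, 19.0, -46.0] [-0.135, -0.0, 0.0]
[3.0, 25.0, -43.0] [-0.135, -0.0, 0.0]
[3.0, 30.0, -39.0] [-0.135, -0.0, 0.0]
[3.0, 35.0, -35.0] [-0.135, -0.0, 0.0]
[3.0, 40.0, -30.0] [-0.135, -0.0, 0.0]
[3.0, 43.0, -24.0] [-0.135, -0.0, 0.0]
[3.0, 46.0, -18.0] [-0.135, -0.0, 0.0]
[3.0, 48.0, -11.0] [-0.135, -0.0, 0.0]
[3.0, 49.0, -5.0] [-0.135, -0.0, 0.0]
```

Request:
jog_arm(increments=[{"x": 3, "y": -1, "z": -50, "rx": -0.135, "ry": 0, "rz": 0, "hand": 85}, {"x": 3, "y": 6, "z": -49, "rx": -0.135, "ry": 0, "rz": 0, "hand": 85}, {"x": 3, "y": 13, "z": -48, "rx": -0.135, "ry": 0, "rz": 0, "hand": 85}, {"x": 3, "y": 19, "z": -46, "rx": -0.135, "ry": 0, "rz": 0, "hand": 85}, {"x": 3, "y": 25, "z": -43, "rx": -0.135, "ry": 0, "rz": 0, "hand": 85}])

```text
time_s: 2.08
eef_pos: [458.0, -53.4, 261.3]
ee_rot: [0.652, 0.274, 0.652, -0.274]
force: [0.5, 0.5, 0.1]
grip_width: 0.993
```

Request:
jog_arm(increments=[{"x": 3, "y": 30, "z": -39, "rx": -0.135, "ry": 0, "rz": 0, "hand": 85}, {"x": 3, "y": 35, "z": -35, "rx": -0.135, "ry": 0, "rz": 0, "hand": 85}, {"x": 3, "y": 40, "z": -30, "rx": -0.135, "ry": 0, "rz": 0, "hand": 85}, {"x": 3, "y": 43, "z": -24, "rx": -0.135, "ry": 0, "rz": 0, "hand": 85}, {"x": 3, "y": 46, "z": -18, "rx": -0.135, "ry": 0, "rz": 0, "hand": 85}])

```text
time_s: 2.7
eef_pos: [429.6, 192.2, 246.3]
ee_rot: [0.706, 0.043, 0.706, -0.043]
force: [0.2, -0.1, 0.1]
grip_width: 0.995
```

Request:
jog_arm(increments=[{"x": 3, "y": 48, "z": -11, "rx": -0.135, "ry": 0, "rz": 0, "hand": 85}, {"x": 3, "y": 49, "z": -5, "rx": -0.135, "ry": 0, "rz": 0, "hand": 85}, {"x": 0, "y": 0, "z": 0, "rx": 0, "ry": 0, "rz": 0, "hand": 85}])

```text
time_s: 3.08
eef_pos: [418.7, 290.8, 239.8]
ee_rot: [0.705, -0.053, 0.705, 0.053]
force: [0.4, -0.4, -0.7]
grip_width: 0.994
```

```bash
python3 -c "
from h import *
s,im=snap('wrist','dock1');print(s['time_s'],s['eef_pos'],Rq(s['ee_rot']).as_matrix().round(3),s['joints'].round(3))"
```

```text
3.075 [418.65589281 290.79125078 239.83031677] [[-0.001 -0.149  0.989]
 [-0.     0.989  0.149]
 [-1.    -0.    -0.001]] [ 0.377  0.273  1.528  0.     1.341 -1.344]
```

View pics/dock1.png

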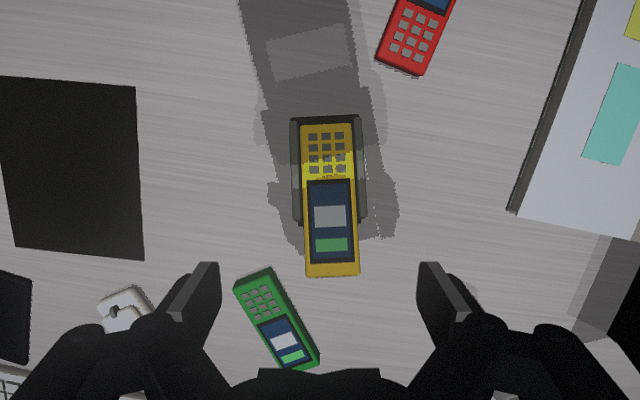

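The yellow terminal lies from (325,122) at the foot to (333,276) at the screen end, inside the grey dock walls. The green one (275,320) and red one (417,35) are the look-alikes.

```bash
python3 -c "
from h import *
s,im=load('dock1')
cv2.imwrite('pics/d1crop.png',cv2.resize(im[105:295,270:390],(379,600),interpolation=cv2.INTER_CUBIC))
m=cv2.inRange(cv2.cvtColor(im,cv2.COLOR_BGR2HSV),(18,120,60),(32,255,255));m[:,:270]=0;m[:,390:]=0;m[:105]=0;m[300:]=0
ys,xs=np.nonzero(m)
for y in (125,130,140,150,160,170,180,200,220,240,260,270,274,277):
    r=xs[ys==y];print(y,r.min() if len(r) else None,r.max() if len(r) else None)
print(ys.min(),ys.max())
for x in (305,310,320,330,340,348,355): r=ys[xs==x];print(x,r.min(),r.max())
"
```

```text
125 301 350
130 300 351
140 300 351
150 301 352
160 301 353
170 301 353
180 302 354
200 303 355
220 304 356
240 304 357
260 305 359
270 306 359
274 306 358
277 310 310
123 277
305 125 264
310 125 277
320 124 276
330 124 276
340 123 275
348 123 275
355 192 274
```

View pics/d1crop.png

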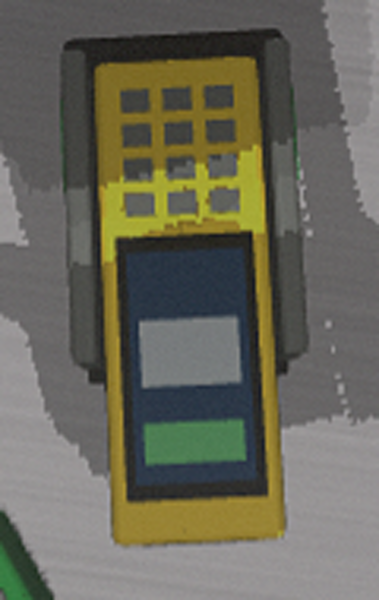

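```bash
python3 -c "
from h import *
s,im=load('dock1');c=cam('wrist',s)
F=onz(c,[[300,124],[351.3,122.7]],36.05);E=onz(c,[[306,277],[359.5,275]],99.45)
print(F.round(1).tolist(),E.round(1).tolist())
print('w',np.linalg.norm(F[0]-F[1]),np.linalg.norm(E[0]-E[1]))
f=F.mean(0);e=E.mean(0);d=e-f;print('len',np.linalg.norm(d),'yaw',np.arctan2(d[1],d[0]), 'end yaw',np.arctan2(*-(E[1]-E[0])[:2]),np.arctan2(*-(F[1]-F[0])[:2]))
t=np.arctan2(d[1],d[0]);h=np.array([np.cos(t),np.sin(t),0]);a=np.radians(25)
u=np.cos(a)*h+np.sin(a)*np.array([0,0,1]);n=-np.sin(a)*h+np.cos(a)*np.array([0,0,1])
O=(f+e)/2-24*n;print('origin',O.round(1),'u',u.round(3),'n',n.round(3))
w=proj(cam('top'),[f,e]);print('top px of foot,end',w)
G=O+47*u+1*n
x=-n;y=np.cross(np.array([0,0,1]),h);R=Ro.from_matrix(np.c_[x,y,np.cross(x,y)]);print(R.as_matrix().round(3))
P=G+75*n
print('grasp TCP',G.round(1),'pre',P.round(1))
go(P,R,s)
"
```

```text
[[376.4, 266.1, 36.1], [367.6, 316.1, 36.1]] [[508.0, 292.8, 99.4], [498.5, 341.7, 99.4]]
w 50.757568562037605 49.86245466084089
len 148.03357169205927 yaw 0.1964238159198274 end yaw 2.950116254715559 2.9661085151912014
origin [447.6 306.2  46. ] u [0.889 0.177 0.423] n [-0.414 -0.082  0.906]
top px of foot,end [[231.32683921 228.51492995]
 [220.8463156  189.16019043]]
[[ 0.414 -0.195  0.889]
 [ 0.082  0.981  0.177]
 [-0.906  0.     0.423]]
grasp TCP [488.9 314.4  66.8] pre [457.8 308.2 134.7]
shift tool [105.1  11.4  41.4] rot [-0.046 -0.437  0.01 ]
```

```bash
python3 -c "
from h import *
s,im=load('dock1');c=cam('wrist',s)
print('wrist mat corners',onz(c,[[135.5,87],[144.5,261]],2).round(1).tolist())
t=cv2.imread('pics/top0.png');ct=cam('top');g=cv2.cvtColor(t,cv2.COLOR_BGR2GRAY)
m=(g[150:250,275:355]<50).astype(np.uint8);k,_=cv2.findContours(m,0,2);k=max(k,key=cv2.contourArea);b=cv2.boxPoints(cv2.minAreaRect(k))+[275,150];print(b.tolist());print('top mat',onz(ct,b,2).round(1).tolist())
hs=cv2.cvtColor(t,cv2.COLOR_BGR2HSV);m=cv2.inRange(hs,(18,110,60),(35,255,255))[175:245,195:265];ys,xs=np.nonzero(m);
for y in range(8,60,6): r=xs[ys==y];print(y+175,(r.min()+195,r.max()+195) if len(r) else '')
a=onz(c,[[417,35]],12) 
def cen(img,lo,hi,roi):
    x0,x1,y0,y1=roi;m=cv2.inRange(cv2.cvtColor(img,cv2.COLOR_BGR2HSV),lo,hi)[y0:y1,x0:x1];r=cv2.minAreaRect(np.argwhere(m)[:,::-1].astype(np.float32));return np.array(r[0])+[x0,y0]
gw=cen(im,(50,80,40),(75,255,255),(225,330,260,375));gt=cen(t,(50,80,40),(75,255,255),(215,265,130,180));print(gw,gt,onz(c,gw,12),onz(ct,gt,12))
sc=cv2.imread('pics/scene0.png');cs=cam('scene');gs=cen(sc,(50,80,40),(75,255,255),(380,430,225,285));print(gs,onz(cs,gs,12))
g=cv2.cvtColor(sc,cv2.COLOR_BGR2GRAY);m=(g[185:245,290:360]<45).astype(np.uint8);k,_=cv2.findContours(m,0,2);k=max(k,key=cv2.contourArea);b=cv2.approxPolyDP(k,5,True).reshape(-1,2)+[290,185];print('scene mat',onz(cs,b,2).round(1).tolist())
print('scene px of term end top corners', proj(cs,[[508,292.8,99.4],[498.5,341.7,99.4]]))
"
```

```text
wrist mat corners [[366.2, 84.8, 2.0], [574.6, 94.3, 2.0]]
[[290.708948135376, 172.97713088989258], [336.9189224243164, 171.4864845275879], [338.7609176635742, 228.58834838867188], [292.55094146728516, 230.07899475097656]]
top mat [[574.9, 89.8, 2.0], [582.6, -76.9, 2.0], [376.9, -85.6, 2.0], [369.4, 79.6, 2.0]]
183 
189 (np.int64(215), np.int64(230))
195 (np.int64(216), np.int64(231))
201 (np.int64(218), np.int64(233))
207 (np.int64(219), np.int64(234))
213 (np.int64(220), np.int64(236))
219 (np.int64(222), np.int64(237))
225 (np.int64(224), np.int64(239))
231 
[276.7924881  323.27545929] [240.57303238 155.01685143] [[632.47928941 268.99612002  12.        ]] [[635.80848252 269.93367339  12.        ]]
[404.39167786 255.70158005] [[636.30841837 272.35044299  12.        ]]
scene mat [[382.8, -79.4, 2.0], [578.8, -72.3, 2.0], [575.5, 88.1, 2.0], [378.0, 77.0, 2.0]]
scene px of term end top corners [[414.40199387 207.70807094]
 [429.85979983 207.0552473 ]]
```

```bash
cat > tgt.py <<'E'
from h import *
t=.193;a=np.radians(25);z=np.array([0,0,1.]);h=np.array([np.cos(t),np.sin(t),0])
u=np.cos(a)*h+np.sin(a)*z;n=-np.sin(a)*h+np.cos(a)*z
O=np.array([447.6,306.2,46.]);G=O+47*u+1*n
y=np.cross(z,h);R=Ro.from_matrix(np.c_[-n,y,np.cross(-n,y)])
E
python3 -c "
from tgt import *
plan(G+75*n,R,4,dec=1)"
```

```text
[26.3, 3.2, 10.3] [-0.011, -0.109, 0.003]
[27.3, 3.1, 7.4] [-0.011, -0.109, 0.003]
[27.9, 2.9, 4.4] [-0.011, -0.109, 0.003]
[28.3, 2.8, 1.4] [-0.011, -0.109, 0.003]
```

Request:
jog_arm(increments=[{"x": 26, "y": 3, "z": 10, "rx": -0.011, "ry": -0.109, "rz": 0.003, "hand": 85}, {"x": 27, "y": 3, "z": 7.5, "rx": -0.011, "ry": -0.109, "rz": 0.003, "hand": 85}, {"x": 28, "y": 3, "z": 4.5, "rx": -0.011, "ry": -0.109, "rz": 0.003, "hand": 85}, {"x": 28, "y": 3, "z": 1.5, "rx": -0.011, "ry": -0.109, "rz": 0.003, "hand": 85}, {"x": 0, "y": 0, "z": 0, "rx": 0, "ry": 0, "rz": 0, "hand": 85}])

```text
time_s: 3.75
eef_pos: [456.9, 306.4, 134.2]
ee_rot: [0.838, -0.051, 0.537, 0.08]
force: [0.6, 0.0, 0.8]
grip_width: 0.994
```

```bash
python3 -c "
from tgt import *
s,im=snap('wrist','dock2');print(s['time_s'],s['joints'].round(3));go(G+75*n,R,s);go(G,R,s)"
```

```text
3.75 [ 0.423  0.302  1.861 -0.18   0.565 -1.205]
shift tool [0.1 1.6 1.4] rot [-0.004 -0.005  0.001]
shift tool [75.1  1.7  1.8] rot [-0.004 -0.005  0.001]
```

View pics/dock2.png

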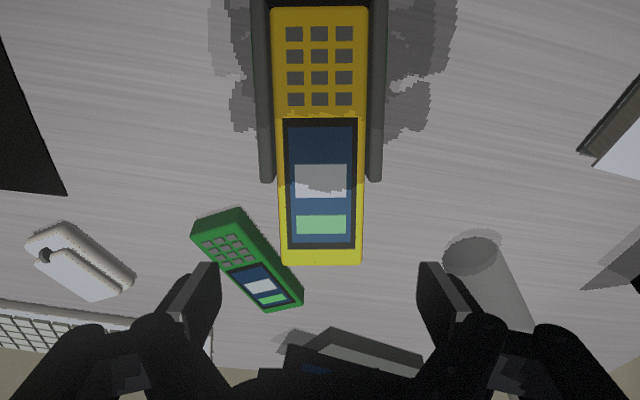

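The terminal sits centred between the open fingers: its end edge is at columns 277–363 (centre 320), against the finger mean of 319. It is parallel to the image columns, so I go down.

Request:
jog_arm(increments=[{"x": 30, "y": 1, "z": 2, "rx": -0.004, "ry": -0.005, "rz": 0, "hand": 85}, {"x": 25, "y": 0, "z": 0, "rx": 0, "ry": 0, "rz": 0, "hand": 85}, {"x": 20, "y": 0, "z": 0, "rx": 0, "ry": 0, "rz": 0, "hand": 85}, {"x": 0, "y": 0, "z": 0, "rx": 0, "ry": 0, "rz": 0, "hand": 85}])

```text
time_s: 4.3
eef_pos: [491.9, 315.2, 69.3]
ee_rot: [0.84, -0.052, 0.533, 0.082]
force: [-0.9, 0.3, -0.2]
grip_width: 0.997
```

```bash
python3 -c "
from tgt import *
s,im=snap('wrist','dock3');print(s['time_s'],s['force']);go(G,R,s)"
```

```text
4.3 [-0.86181254  0.34280747 -0.24901513]
shift tool [ 1.  -0.3 -3.8] rot [ 0.001  0.004 -0.   ]
```

View pics/dock3.png

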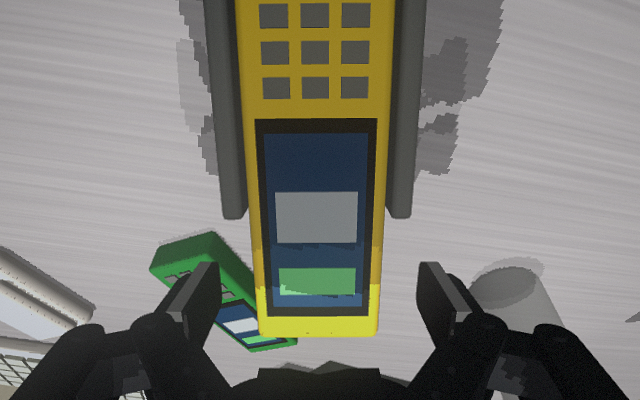

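The fingers straddle the free end, with the terminal edges at columns 258 and 378 (centre 318). The walls end at row 217, clear of the fingers. Closing.

Request:
jog_arm(increments=[{"x": 1, "y": 0, "z": -4, "rx": 0, "ry": 0, "rz": 0, "hand": 60}, {"x": 0, "y": 0, "z": 0, "rx": 0, "ry": 0, "rz": 0, "hand": 45}, {"x": 0, "y": 0, "z": 0, "rx": 0, "ry": 0, "rz": 0, "hand": 45}, {"x": 0, "y": 0, "z": 0, "rx": 0, "ry": 0, "rz": 0, "hand": 45}, {"x": 0, "y": 0, "z": 0, "rx": 0, "ry": 0, "rz": 0, "hand": 45}], force=60)

```text
time_s: 4.97
eef_pos: [487.5, 315.3, 67.3]
ee_rot: [0.841, -0.052, 0.533, 0.083]
force: [-4.6, -2.8, 8.3]
grip_width: 0.593
```

```bash
python3 -c "
from tgt import *
s,im=snap('wrist','dock4');print(s['time_s'],s['force'],s['grip_width'],s['wrist_torque']);go(G,R,s)"
```

```text
4.975 [-4.58033093 -2.78625007  8.29737432] 0.5928996172648255 [-0.44760732  0.65007737 -0.21472766]
shift tool [ 1.  -1.3  0.9] rot [ 0.003  0.005 -0.002]
```

View pics/dock4.png

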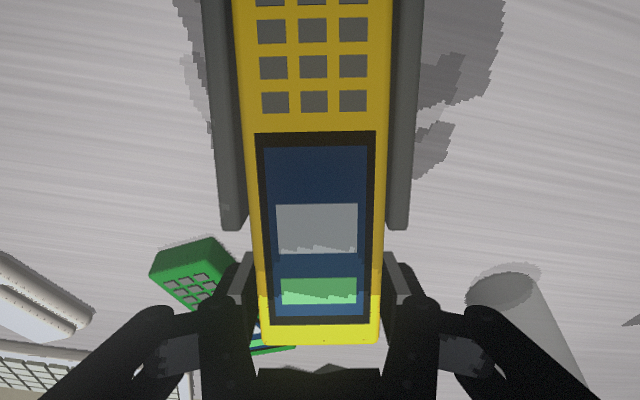

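Gripped at 0.59 (about 51 mm) on the free end, with the fingers flush on both sides. Lifting square to the bed.

Request:
jog_arm(increments=[{"x": -5, "y": 0, "z": 0, "rx": 0, "ry": 0, "rz": 0, "hand": 45}, {"x": -10, "y": 0, "z": 0, "rx": 0, "ry": 0, "rz": 0, "hand": 45}, {"x": -15, "y": 0, "z": 0, "rx": 0, "ry": 0, "rz": 0, "hand": 45}, {"x": -20, "y": 0, "z": 0, "rx": 0, "ry": 0, "rz": 0, "hand": 45}, {"x": -20, "y": 0, "z": 0, "rx": 0, "ry": 0, "rz": 0, "hand": 45}], force=80)

```text
time_s: 5.65
eef_pos: [457.8, 309.4, 130.9]
ee_rot: [0.841, -0.052, 0.533, 0.083]
force: [0.8, 0.1, -3.6]
grip_width: 0.589
```

```bash
python3 -c "
from tgt import *
s,im=snap('wrist','dock5');print(s['time_s'],s['force'],s['grip_width'],s['wrist_torque']);go(G,R,s)
s,im=snap('scene','dock5s')
"
```

```text
5.65 [ 0.81354287  0.1202459  -3.61537479] 0.5887022453141801 [-0.00217382  0.30238094  0.00848539]
shift tool [71.4 -1.4  1.1] rot [ 0.003  0.005 -0.002]
```

View pics/dock5.png

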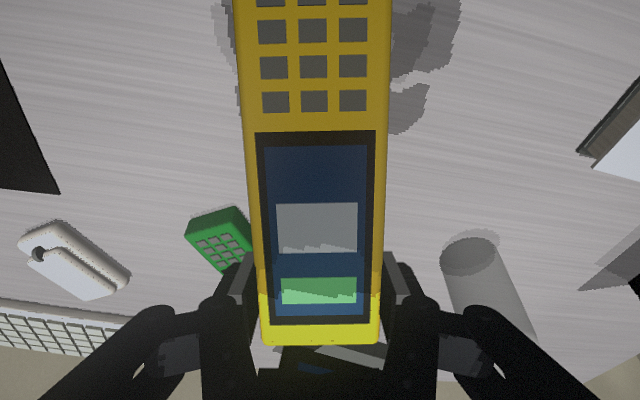

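View pics/dock5s.png

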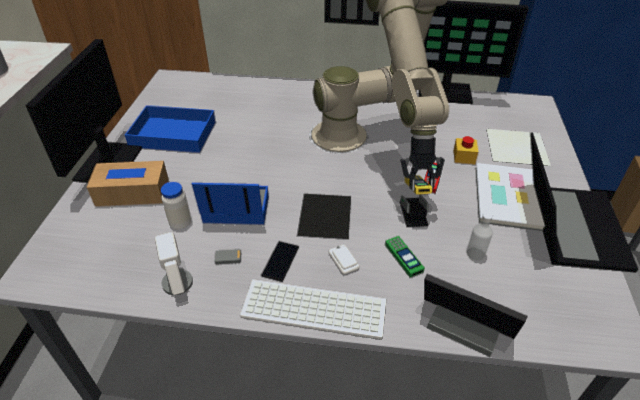

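Wrist view: the terminal is still square in the hand (screen top row 131, as before the lift). Scene view: it hangs clear above the dock at (424,187). Next I level it and move over the mat.

```bash
python3 -c "
from h import *
plan([521,6,140],down(np.pi/2+.05),9)"
```

```text
[-1.0, -34.0, 1.0] [0.016, 0.049, -0.004]
[-1.0, -34.0, 1.0] [0.016, 0.049, -0.004]
[-1.0, -34.0, 2.0] [0.016, 0.049, -0.004]
[-1.0, -34.0, 2.0] [0.016, 0.049, -0.004]
[-1.0, -34.0, 3.0] [0.016, 0.049, -0.004]
[-1.0, -34.0, 3.0] [0.016, 0.049, -0.004]
[-1.0, -34.0, 4.0] [0.016, 0.049, -0.004]
[-1.0, -34.0, 4.0] [0.016, 0.049, -0.004]
[-1.0, -34.0, 5.0] [0.016, 0.049, -0.004]
```

Request:
jog_arm(increments=[{"x": -12, "y": -10, "z": 1, "rx": 0.016, "ry": 0.049, "rz": -0.004, "hand": 45}, {"x": -4, "y": -34, "z": 1, "rx": 0.016, "ry": 0.049, "rz": -0.004, "hand": 45}, {"x": -1, "y": -34, "z": 2, "rx": 0.016, "ry": 0.049, "rz": -0.004, "hand": 45}, {"x": -1, "y": -34, "z": 2, "rx": 0.016, "ry": 0.049, "rz": -0.004, "hand": 45}, {"x": -1, "y": -34, "z": 3, "rx": 0.016, "ry": 0.049, "rz": -0.004, "hand": 45}])

```text
time_s: 6.38
eef_pos: [482.5, 164.1, 148.9]
ee_rot: [0.771, -0.033, 0.634, 0.046]
force: [0.8, 0.2, -2.9]
grip_width: 0.59
```

Request:
jog_arm(increments=[{"x": 0, "y": -40, "z": 3, "rx": 0.016, "ry": 0.049, "rz": -0.004, "hand": 45}, {"x": 0, "y": -40, "z": 4, "rx": 0.016, "ry": 0.049, "rz": -0.004, "hand": 45}, {"x": 0, "y": -40, "z": 4, "rx": 0.016, "ry": 0.049, "rz": -0.004, "hand": 45}, {"x": 0, "y": -38, "z": 5, "rx": 0.016, "ry": 0.049, "rz": -0.004, "hand": 45}, {"x": 0, "y": 0, "z": 0, "rx": 0, "ry": 0, "rz": 0, "hand": 45}])

```text
time_s: 7.0
eef_pos: [513.2, 7.1, 149.7]
ee_rot: [0.707, -0.017, 0.707, 0.015]
force: [0.1, 0.2, -3.6]
grip_width: 0.589
```

```bash
python3 -c "
from h import *
s,im=snap('wrist','mat1');print(s['time_s'],s['force'],s['grip_width'],s['eef_pos']);print(Rq(s['ee_rot']).as_matrix().round(3));go([521,6,20],down(np.pi/2+.05),s)
snap('scene','mat1s')
"
```

```text
7.0 [ 0.11204535  0.23939859 -3.63677575] 0.5889511068344324 [513.20932639   7.12069837 149.69943536]
[[-0.    -0.046  0.999]
 [-0.004  0.999  0.046]
 [-1.    -0.004 -0.   ]]
shift tool [129.7  -1.    7.8] rot [-0.004 -0.     0.004]
```

View pics/mat1.png

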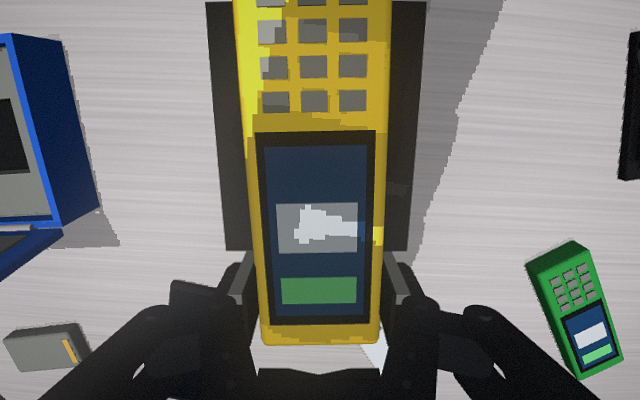

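View pics/mat1s.png

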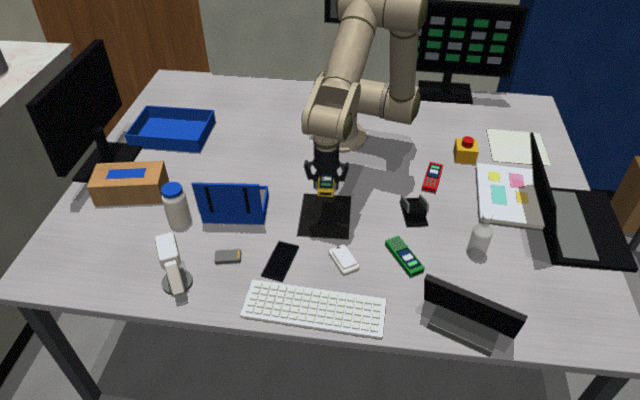

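The terminal is level in the hand and centred over the mat, whose edges show at columns 205 and 425 with the far edge at row 250. Lowering.

Request:
jog_arm(increments=[{"x": 40, "y": 0, "z": 2, "rx": -0.004, "ry": 0, "rz": 0.002, "hand": 45}, {"x": 40, "y": 0, "z": 2, "rx": 0, "ry": 0, "rz": 0.002, "hand": 45}, {"x": 35, "y": -1, "z": 1, "rx": 0, "ry": 0, "rz": 0, "hand": 45}, {"x": 15, "y": 0, "z": 0, "rx": 0, "ry": 0, "rz": 0, "hand": 45}, {"x": 5, "y": 0, "z": 0, "rx": 0, "ry": 0, "rz": 0, "hand": 45}])

```text
time_s: 7.72
eef_pos: [517.4, 8.9, 15.1]
ee_rot: [0.707, -0.019, 0.707, 0.019]
force: [0.1, 0.3, -2.2]
grip_width: 0.591
```

Request:
jog_arm(increments=[{"x": 2, "y": 0, "z": 0, "rx": 0, "ry": 0, "rz": 0, "hand": 45}, {"x": 2, "y": 0, "z": 0, "rx": 0, "ry": 0, "rz": 0, "hand": 45}, {"x": 1, "y": 0, "z": 0, "rx": 0, "ry": 0, "rz": 0, "hand": 45}])

```text
time_s: 8.1
eef_pos: [517.7, 8.3, 10.6]
ee_rot: [0.707, -0.018, 0.707, 0.019]
force: [-0.4, -0.2, -3.3]
grip_width: 0.589
```

Request:
jog_arm(increments=[{"x": 2, "y": 0, "z": 0, "rx": 0, "ry": 0, "rz": 0, "hand": 45}, {"x": 1.5, "y": 0, "z": 0, "rx": 0, "ry": 0, "rz": 0, "hand": 45}, {"x": 0, "y": 0, "z": 0, "rx": 0, "ry": 0, "rz": 0, "hand": 45}])

```text
time_s: 8.48
eef_pos: [517.3, 8.4, 6.6]
ee_rot: [0.707, -0.018, 0.707, 0.019]
force: [0.8, -0.1, -3.2]
grip_width: 0.592
```

Request:
jog_arm(increments=[{"x": 1.5, "y": 0, "z": 0, "rx": 0, "ry": 0, "rz": 0, "hand": 45}, {"x": 0, "y": 0, "z": 0, "rx": 0, "ry": 0, "rz": 0, "hand": 45}])

```text
time_s: 8.72
eef_pos: [517.3, 8.4, 5.1]
ee_rot: [0.707, -0.018, 0.707, 0.019]
force: [-0.2, -0.6, -3.2]
grip_width: 0.591
```

Request:
jog_arm(increments=[{"x": 1, "y": 0, "z": 0, "rx": 0, "ry": 0, "rz": 0, "hand": 45}, {"x": 0, "y": 0, "z": 0, "rx": 0, "ry": 0, "rz": 0, "hand": 45}])

```text
time_s: 8.98
eef_pos: [517.4, 8.4, 4.3]
ee_rot: [0.707, -0.018, 0.707, 0.019]
force: [-1.0, 0.0, -0.9]
grip_width: 0.59
```

Request:
jog_arm(increments=[{"x": 1, "y": 0, "z": 0, "rx": 0, "ry": 0, "rz": 0, "hand": 45}, {"x": 0, "y": 0, "z": 0, "rx": 0, "ry": 0, "rz": 0, "hand": 45}])

```text
time_s: 9.22
eef_pos: [517.4, 8.4, 4.2]
ee_rot: [0.707, -0.019, 0.707, 0.019]
force: [-6.0, 1.1, 11.9]
grip_width: 0.588
```

Contact at TCP z ≈ 4.3, where it was expected. Releasing and backing off.

Request:
jog_arm(increments=[{"x": -0.5, "y": 0, "z": 0, "rx": 0, "ry": 0, "rz": 0, "hand": 58}, {"x": 0, "y": 0, "z": 0, "rx": 0, "ry": 0, "rz": 0, "hand": 85}, {"x": 0, "y": 0, "z": 0, "rx": 0, "ry": 0, "rz": 0, "hand": 85}, {"x": 0, "y": 0, "z": 0, "rx": 0, "ry": 0, "rz": 0, "hand": 85}])

```text
time_s: 9.72
eef_pos: [517.4, 8.4, 3.6]
ee_rot: [0.707, -0.018, 0.707, 0.019]
force: [-0.7, -0.0, 0.3]
grip_width: 0.995
```

Request:
jog_arm(increments=[{"x": -20, "y": 0, "z": 0, "rx": 0, "ry": 0, "rz": 0, "hand": 85}, {"x": -40, "y": 0, "z": 0, "rx": 0, "ry": 0, "rz": 0, "hand": 85}, {"x": -50, "y": 0, "z": -25, "rx": 0, "ry": 0, "rz": 0, "hand": 85}, {"x": -40, "y": 0, "z": -35, "rx": 0, "ry": 0, "rz": 0, "hand": 85}, {"x": 0, "y": 0, "z": 0, "rx": 0, "ry": 0, "rz": 0, "hand": 85}])

```text
time_s: 10.35
eef_pos: [457.4, 4.9, 156.4]
ee_rot: [0.708, -0.019, 0.705, 0.018]
force: [0.9, 0.4, -1.0]
grip_width: 0.996
```

```bash
python3 -c "
from h import *
s,im=snap('wrist','mat2');print(s['time_s'],s['force'],s['grip_width'],s['eef_pos']);print(Rq(s['ee_rot']).as_matrix().round(3))
"
```

```text
10.35 [ 0.93047208  0.41402658 -0.95725732] 0.9960651611501801 [457.43987575   4.9410891  156.38628392]
[[ 0.005 -0.053  0.999]
 [-0.     0.999  0.053]
 [-1.    -0.001  0.004]]
```

View pics/mat2.png

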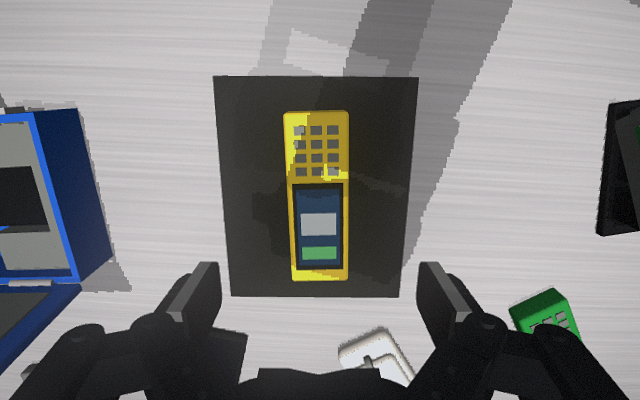

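The terminal lies flat, screen up, on the mat, with corners at about (284,111), (350,111), (348,280) and (291,280). Measuring its middle.

```bash
python3 -c "
from h import *
s,im=load('mat2');c=cam('wrist',s)
m=cv2.inRange(cv2.cvtColor(im,cv2.COLOR_BGR2HSV),(18,110,60),(35,255,255));m[:,:270]=0;m[:,370:]=0;m[:100]=0;m[295:]=0
ys,xs=np.nonzero(m);L=[];Rr=[]
for y in range(120,275): r=xs[ys==y];L.append((r.min(),y));Rr.append((r.max()+1,y))
T=[];B=[]
for x in range(296,342): r=ys[xs==x];T.append((x,r.min()));B.append((x,r.max()+1))
w=[onz(c,q,26) for q in(L,Rr,T,B)]
fl=[cv2.fitLine(q[:,:2].astype(np.float32),cv2.DIST_HUBER,0,.01,.01).ravel() for q in w]
for q in fl: print(q.round(3), np.arctan2(q[1],q[0]).round(4))
X=[]
for i,j in((0,2),(2,1),(1,3),(3,0)):
    a,b=fl[i],fl[j];k=np.linalg.solve(np.c_[a[:2],-b[:2]],b[2:]-a[2:]);X.append(a[2:]+k[0]*a[:2])
X=np.array(X);print(X.round(1).tolist(),X.mean(0).round(1),[np.linalg.norm(X[i]-X[(i+1)%4]).round(1) for i in range(4)])
"
```

```text
[ 9.97000e-01  7.80000e-02  4.68475e+02 -2.03320e+01] 0.0783
[9.97000e-01 8.00000e-02 4.44111e+02 2.92850e+01] 0.0801
[ 8.20000e-02 -9.97000e-01  3.95669e+02  1.80000e-01] -1.489
[ 5.30000e-02 -9.99000e-01  5.44943e+02  1.18860e+01] -1.5174
[[397.79998779296875, -25.899999618530273], [393.6000061035156, 25.200000762939453], [543.5999755859375, 37.29999923706055], [546.2999877929688, -14.199999809265137]] [470.3   5.6] [np.float32(51.3), np.float32(150.5), np.float32(51.6), np.float32(149.0)]
```

```bash
python3 -c "
from h import *
go([470.3,5.6,40],down(np.pi/2+.076))
plan([470.3,5.6,40],down(np.pi/2+.076),3,dec=1)"
```

```text
shift tool [ 1.148e+02 -1.000e-01  1.240e+01] rot [-0.023  0.002 -0.   ]
[38.3, -0.0, 4.1] [-0.008, 0.001, -0.0]
[38.3, -0.1, 4.2] [-0.008, 0.001, -0.0]
[38.3, -0.1, 4.2] [-0.008, 0.001, -0.0]
```

Request:
jog_arm(increments=[{"x": 38, "y": 0, "z": 4, "rx": -0.008, "ry": 0.001, "rz": 0, "hand": 85}, {"x": 38, "y": 0, "z": 4, "rx": -0.008, "ry": 0.001, "rz": 0, "hand": 85}, {"x": 38, "y": 0, "z": 4, "rx": -0.008, "ry": 0, "rz": 0, "hand": 85}, {"x": 0, "y": 0, "z": 0, "rx": 0, "ry": 0, "rz": 0, "hand": 85}])

```text
time_s: 10.9
eef_pos: [467.8, 6.3, 36.9]
ee_rot: [0.703, -0.026, 0.71, 0.028]
force: [1.1, 1.0, 0.3]
grip_width: 0.992
```

```bash
python3 -c "
from h import *
s,im=snap('wrist','mat3');print(s['time_s'],s['eef_pos']);go([470.3,5.6,2],down(np.pi/2+.076),s)
"
```

```text
10.9 [467.8401027    6.33624341  36.87098804]
shift tool [34.8 -1.   2.7] rot [ 0.001 -0.009 -0.003]
```

View pics/mat3.png

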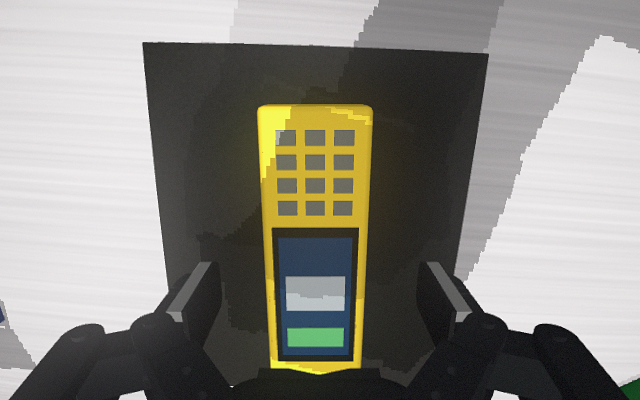

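The terminal runs parallel to the image columns (258–372 at the foot, 271–361 at the screen end), about 1 mm left of the jaw centre. I correct for that and go down.

Request:
jog_arm(increments=[{"x": 15, "y": -1, "z": 2.5, "rx": 0, "ry": -0.009, "rz": -0.003, "hand": 85}, {"x": 15, "y": 0, "z": 0, "rx": 0, "ry": 0, "rz": 0, "hand": 85}, {"x": 4.5, "y": 0, "z": 0, "rx": 0, "ry": 0, "rz": 0, "hand": 70}, {"x": 0, "y": 0, "z": 0, "rx": 0, "ry": 0, "rz": 0, "hand": 60}, {"x": 0, "y": 0, "z": 0, "rx": 0, "ry": 0, "rz": 0, "hand": 60}])

```text
time_s: 11.58
eef_pos: [472.3, 5.0, 5.7]
ee_rot: [0.709, -0.028, 0.704, 0.026]
force: [-0.2, -0.6, -0.8]
grip_width: 0.707
```

```bash
python3 -c "
from h import *
s=sense();print(s['time_s'],s['eef_pos'],s['force']);go([470.3,5.6,2],down(np.pi/2+.076),s)
"
```

```text
11.575 [472.30429471   5.0270811    5.65967774] [-0.16688072 -0.58091895 -0.83013515]
shift tool [ 3.6  0.7 -2. ] rot [0.001 0.007 0.002]
```

Request:
jog_arm(increments=[{"x": 3, "y": 0, "z": -2, "rx": 0, "ry": 0.007, "rz": 0.002, "hand": 60}, {"x": 0, "y": 0, "z": 0, "rx": 0, "ry": 0, "rz": 0, "hand": 45}, {"x": 0, "y": 0, "z": 0, "rx": 0, "ry": 0, "rz": 0, "hand": 45}, {"x": 0, "y": 0, "z": 0, "rx": 0, "ry": 0, "rz": 0, "hand": 45}, {"x": 0, "y": 0, "z": 0, "rx": 0, "ry": 0, "rz": 0, "hand": 45}], force=80)

```text
time_s: 12.2
eef_pos: [469.9, 4.9, 2.5]
ee_rot: [0.706, -0.027, 0.707, 0.027]
force: [-1.8, -1.1, 5.2]
grip_width: 0.592
```

```bash
python3 -c "
from h import *
s=sense();print(s['time_s'],s['eef_pos'],s['force'],s['grip_width']);go([470.3,5.6,2],down(np.pi/2+.076),s)
"
```

```text
12.2 [469.94623556   4.8701899    2.48719016] [-1.83204004 -1.13715517  5.21071126] 0.5923639550268195
shift tool [0.5 0.7 0.4] rot [ 0.001 -0.001  0.   ]
```

```bash
python3 -c "
from h import *
plan([478,-90,140],down(.099),10)"
```

```text
[-14.0, -10.0, 0.0] [0.155, -0.0, 0.0]
[-14.0, -9.0, 2.0] [0.155, -0.0, 0.0]
[-14.0, -9.0, 3.0] [0.155, -0.0, 0.0]
[-14.0, -8.0, 4.0] [0.155, -0.0, 0.0]
[-14.0, -8.0, 6.0] [0.155, -0.0, 0.0]
[-14.0, -7.0, 7.0] [0.155, -0.0, 0.0]
[-14.0, -6.0, 8.0] [0.155, -0.0, 0.0]
[-14.0, -4.0, 8.0] [0.155, -0.0, 0.0]
[-14.0, -3.0, 9.0] [0.155, -0.0, 0.0]
[-14.0, -2.0, 9.0] [0.155, -0.0, 0.0]
```

Request:
jog_arm(increments=[{"x": -15, "y": 0, "z": 0, "rx": 0, "ry": 0, "rz": 0, "hand": 45}, {"x": -30, "y": -10, "z": 0, "rx": 0.155, "ry": 0, "rz": 0, "hand": 45}, {"x": -30, "y": -9, "z": 2, "rx": 0.155, "ry": 0, "rz": 0, "hand": 45}, {"x": -30, "y": -9, "z": 3, "rx": 0.155, "ry": 0, "rz": 0, "hand": 45}, {"x": -30, "y": -8, "z": 4, "rx": 0.155, "ry": 0, "rz": 0, "hand": 45}])

```text
time_s: 12.82
eef_pos: [473.4, -32.7, 138.8]
ee_rot: [0.681, 0.191, 0.681, -0.191]
force: [0.1, 0.1, -3.3]
grip_width: 0.591
```

Request:
jog_arm(increments=[{"x": -3, "y": -8, "z": 6, "rx": 0.155, "ry": 0, "rz": 0, "hand": 45}, {"x": 0, "y": -7, "z": 7, "rx": 0.155, "ry": 0, "rz": 0, "hand": 45}, {"x": 0, "y": -6, "z": 8, "rx": 0.155, "ry": 0, "rz": 0, "hand": 45}, {"x": 0, "y": -4, "z": 8, "rx": 0.155, "ry": 0, "rz": 0, "hand": 45}, {"x": 0, "y": -3, "z": 9, "rx": 0.155, "ry": 0, "rz": 0, "hand": 45}])

```text
time_s: 13.45
eef_pos: [477.7, -80.8, 140.7]
ee_rot: [0.558, 0.434, 0.558, -0.435]
force: [-0.3, 0.1, -2.5]
grip_width: 0.591
```

Request:
jog_arm(increments=[{"x": 0, "y": -2, "z": 9, "rx": 0.155, "ry": 0, "rz": 0, "hand": 45}, {"x": 0, "y": 0, "z": 20, "rx": 0, "ry": 0, "rz": 0, "hand": 45}])

```text
time_s: 13.7
eef_pos: [480.1, -110.0, 140.7]
ee_rot: [0.524, 0.474, 0.524, -0.475]
force: [0.7, -0.0, -2.9]
grip_width: 0.592
```

```bash
python3 -c "
from h import *
s,im=snap('wrist','mv1');print(s['time_s'],s['eef_pos'],s['force'],s['grip_width'],s['joints'].round(2))
plan([485,-305,120],down(.099),5,s,dec=1)
"
```

```text
13.7 [ 480.10277495 -110.04317882  140.68322622] [ 7.03484602e-01 -1.29136204e-03 -2.93868021e+00] 0.5923145278585635 [-0.46  0.34  1.72 -0.    1.09 -0.56]
[4.1, -2.9, 38.9] [0.0, 0.0, 0.0]
[4.1, -2.9, 38.9] [0.0, 0.0, 0.0]
[4.1, -2.9, 38.9] [0.0, 0.0, 0.0]
[4.1, -2.9, 38.9] [0.0, 0.0, 0.0]
[4.1, -2.9, 38.9] [0.0, 0.0, 0.0]
```

View pics/mv1.png

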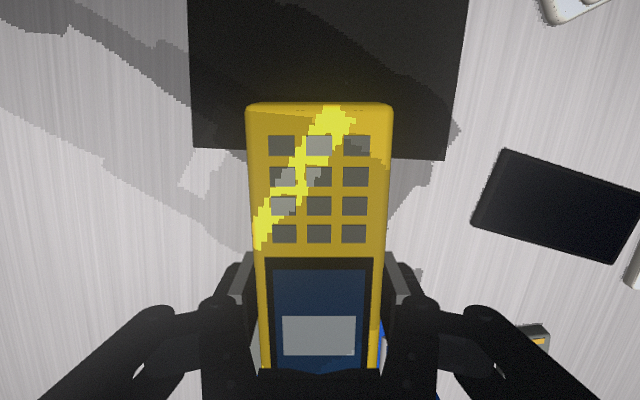

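```bash
python3 -c "
from h import *
s,im=load('mv1')
c=cam('wrist',s);R=Rq(s['ee_rot'])
m=cv2.inRange(cv2.cvtColor(im,cv2.COLOR_BGR2HSV),(18,110,60),(35,255,255));m[:,:235]=0;m[:,400:]=0;m[:90]=0
ys,xs=np.nonzero(m);L=[];Rr=[];T=[]
for y in range(115,250): r=xs[ys==y];L.append((r.min(),y));Rr.append((r.max()+1,y))
for x in range(255,385): T.append((x,ys[xs==x].min()))
for n,q in(('L',L),('R',Rr),('T',T)):
    w=R.inv().apply(onz(c,q,s['eef_pos'][2]+23.5)-s['eef_pos']);k=np.polyfit(w[:,2],w[:,1],1) if n!='T' else np.polyfit(w[:,1],w[:,2],1);print(n,k.round(4),w.mean(0).round(2))
"
```

```text
L [ 7.10000e-03 -2.39754e+01] [-23.49 -24.31 -46.57]
R [-6.60000e-03  2.54355e+01] [-23.51  25.74 -46.59]
T [ 2.00000e-04 -7.45506e+01] [-23.5    0.78 -74.55]
```

Request:
jog_arm(increments=[{"x": 4, "y": -3, "z": 39, "rx": 0, "ry": 0, "rz": 0, "hand": 45}, {"x": 4, "y": -3, "z": 39, "rx": 0, "ry": 0, "rz": 0, "hand": 45}, {"x": 4, "y": -3, "z": 39, "rx": 0, "ry": 0, "rz": 0, "hand": 45}, {"x": 4, "y": -3, "z": 39, "rx": 0, "ry": 0, "rz": 0, "hand": 45}, {"x": 4, "y": -3, "z": 39, "rx": 0, "ry": 0, "rz": 0, "hand": 45}])

```text
time_s: 14.38
eef_pos: [484.0, -307.1, 120.2]
ee_rot: [0.524, 0.474, 0.525, -0.474]
force: [0.7, -0.3, -3.3]
grip_width: 0.592
```

Request:
jog_arm(increments=[{"x": 0, "y": 0, "z": 0, "rx": 0, "ry": 0, "rz": 0, "hand": 45}])

```text
time_s: 14.5
eef_pos: [483.6, -308.1, 119.8]
ee_rot: [0.524, 0.475, 0.524, -0.475]
force: [0.4, 1.1, -4.2]
grip_width: 0.589
```

```bash
python3 -c "
from h import *
s,im=snap('wrist','ov1');print(s['time_s'],s['eef_pos'],s['force'],s['grip_width'],s['joints'].round(2));go([485,-305,80],down(.099),s)
snap('scene','ov1s');snap('top','ov1t')
"
```

```text
14.5 [ 483.60888442 -308.05584611  119.81007903] [ 0.36547576  1.1285096  -4.18860225] 0.5886578908607046 [-0.77  0.52  1.49 -0.    1.13 -0.87]
shift tool [39.8  1.7 -2.9] rot [-0.001  0.     0.001]
```

View pics/ov1.png

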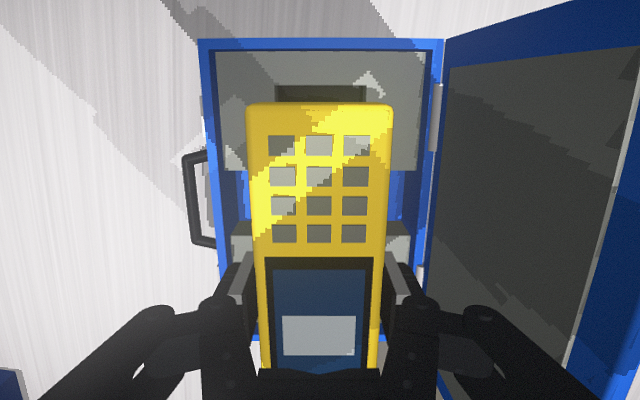

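View pics/ov1s.png

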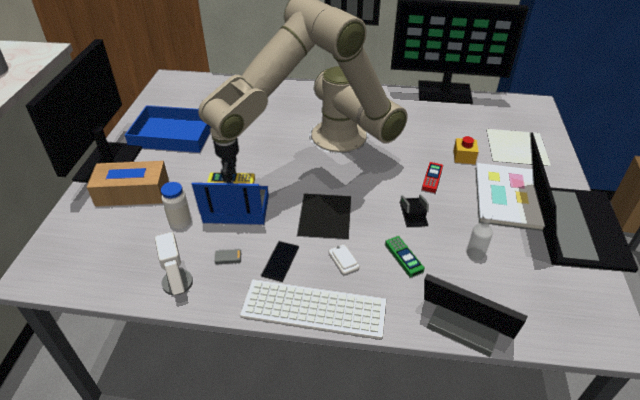

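The terminal hangs level over the case. The +y end of the pocket is visible at row 86, columns 275–366, and the lid (right) is well clear of the hand. I check the alignment from this view.

```bash
python3 -c "
from h import *
s,im=load('ov1')
cv2.imwrite('pics/ov1c.png',cv2.resize(im[30:130,185:455],(800,296),interpolation=cv2.INTER_CUBIC))
c=cam('wrist',s);R=Rq(s['ee_rot'])
X=np.array([485.2,-305.3,0]);x=np.array([np.cos(.099),np.sin(.099),0]);y=np.array([-x[1],x[0],0])
print('pred pocket corners',proj(c,[X-29*x+79*y+[0,0,36],X+29*x+79*y+[0,0,36]]).round(1).tolist())
print('pred rim',proj(c,[X-71*x+105*y+[0,0,50],X+71*x+105*y+[0,0,50]]).round(1).tolist())
"
```

```text
pred pocket corners [[274.5, 84.7], [367.0, 84.7]]
pred rim [[196.6, 37.8], [445.2, 37.6]]
```

View pics/ov1c.png

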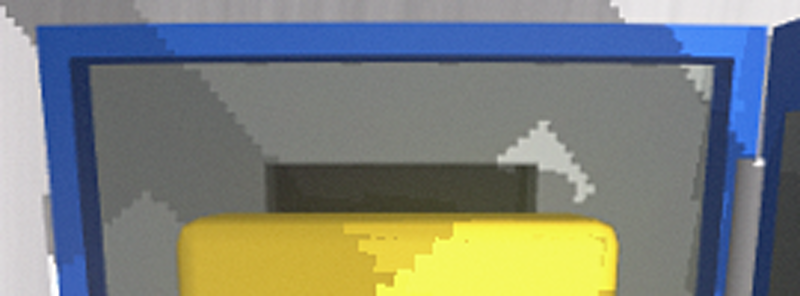

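```bash
python3 -c "
from h import *
go([484.5,-304.9,70],down(.099))"
```

```text
shift tool [50.3  0.4 -0.1] rot [ 0.    -0.     0.001]
```

Request:
jog_arm(increments=[{"x": 30, "y": 0.4, "z": 0, "rx": 0, "ry": 0, "rz": 0, "hand": 45}, {"x": 20, "y": 0, "z": 0, "rx": 0, "ry": 0, "rz": 0, "hand": 45}, {"x": 0, "y": 0, "z": 0, "rx": 0, "ry": 0, "rz": 0, "hand": 45}, {"x": 0, "y": 0, "z": 0, "rx": 0, "ry": 0, "rz": 0, "hand": 45}])

```text
time_s: 15.15
eef_pos: [485.2, -305.2, 71.4]
ee_rot: [0.525, 0.475, 0.524, -0.475]
force: [0.3, -0.2, -3.3]
grip_width: 0.591
```

```bash
python3 -c "
from h import *
s,im=snap('wrist','ov2');print(s['time_s'],s['eef_pos'],s['force']);go([484.5,-304.9,45],down(.099),s)
c=cam('wrist',s)
X=np.array([485.2,-305.3,0]);x=np.array([np.cos(.099),np.sin(.099),0]);y=np.array([-x[1],x[0],0])
print('pred pocket corners',proj(c,[X-29*x+79*y+[0,0,36],X+29*x+79*y+[0,0,36]]).round(1).tolist())
print('pred rim',proj(c,[X-71*x+105*y+[0,0,50],X+71*x+105*y+[0,0,50]]).round(1).tolist())
"
```

```text
15.15 [ 485.18934341 -305.245675     71.3663992 ] [ 0.33997061 -0.17439066 -3.26471875]
shift tool [26.4 -0.7 -0.4] rot [-0.     0.001 -0.001]
pred pocket corners [[258.8, 88.8], [376.3, 88.9]]
pred rim [[155.8, 28.6], [479.2, 28.6]]
```

View pics/ov2.png

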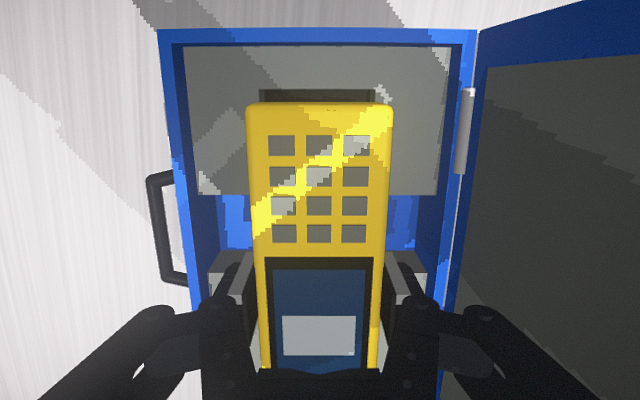

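The pocket edge is at columns 259–375, centred on the terminal (246–393) to within 2 px. Descending in steps with force checks.

Request:
jog_arm(increments=[{"x": 15, "y": -0.5, "z": 0, "rx": 0, "ry": 0, "rz": 0, "hand": 45}, {"x": 10, "y": 0, "z": 0, "rx": 0, "ry": 0, "rz": 0, "hand": 45}, {"x": 6, "y": 0, "z": 0, "rx": 0, "ry": 0, "rz": 0, "hand": 45}, {"x": 0, "y": 0, "z": 0, "rx": 0, "ry": 0, "rz": 0, "hand": 45}])

```text
time_s: 15.7
eef_pos: [484.0, -305.2, 38.6]
ee_rot: [0.523, 0.475, 0.524, -0.475]
force: [-0.7, -0.2, -2.7]
grip_width: 0.591
```

```bash
python3 -c "
from h import *
s,im=snap('wrist','ov3');print(s['time_s'],s['eef_pos'],s['force']);go([484.5,-304.9,19],down(.099),s)
"
```

```text
15.7 [ 483.97001651 -305.16411      38.60037174] [-0.70879036 -0.24253253 -2.65231632]
shift tool [19.6  0.6 -0.2] rot [-0.001 -0.001  0.001]
```

View pics/ov3.png

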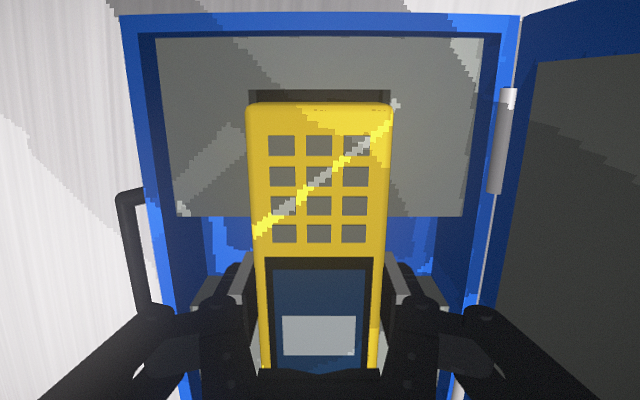

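The pocket edge (columns 248–391) and the terminal (246–393) share a centre at 319.5, and the force is unchanged. Going in.

Request:
jog_arm(increments=[{"x": 4, "y": 0.2, "z": 0, "rx": 0, "ry": 0, "rz": 0, "hand": 45}, {"x": 4, "y": 0, "z": 0, "rx": 0, "ry": 0, "rz": 0, "hand": 45}, {"x": 4, "y": 0, "z": 0, "rx": 0, "ry": 0, "rz": 0, "hand": 45}, {"x": 0, "y": 0, "z": 0, "rx": 0, "ry": 0, "rz": 0, "hand": 45}])

```text
time_s: 16.25
eef_pos: [484.2, -305.2, 26.8]
ee_rot: [0.523, 0.475, 0.524, -0.475]
force: [-0.1, -0.7, -3.0]
grip_width: 0.59
```

Request:
jog_arm(increments=[{"x": 3, "y": 0, "z": 0, "rx": 0, "ry": 0, "rz": 0, "hand": 45}, {"x": 2, "y": 0, "z": 0, "rx": 0, "ry": 0, "rz": 0, "hand": 45}, {"x": 0, "y": 0, "z": 0, "rx": 0, "ry": 0, "rz": 0, "hand": 45}])

```text
time_s: 16.62
eef_pos: [484.3, -305.3, 22.0]
ee_rot: [0.524, 0.475, 0.524, -0.475]
force: [-0.0, -0.2, -3.0]
grip_width: 0.59
```

Request:
jog_arm(increments=[{"x": 2, "y": 0, "z": 0, "rx": 0, "ry": 0, "rz": 0, "hand": 45}, {"x": 0, "y": 0, "z": 0, "rx": 0, "ry": 0, "rz": 0, "hand": 45}])

```text
time_s: 16.88
eef_pos: [484.3, -305.3, 20.1]
ee_rot: [0.524, 0.475, 0.524, -0.475]
force: [-0.4, -0.0, -3.7]
grip_width: 0.595
```

Request:
jog_arm(increments=[{"x": 1, "y": 0, "z": 0, "rx": 0, "ry": 0, "rz": 0, "hand": 45}, {"x": 0, "y": 0, "z": 0, "rx": 0, "ry": 0, "rz": 0, "hand": 45}])

```text
time_s: 17.12
eef_pos: [484.3, -305.3, 19.2]
ee_rot: [0.524, 0.475, 0.524, -0.475]
force: [0.8, -0.5, -3.8]
grip_width: 0.592
```

Request:
jog_arm(increments=[{"x": 1, "y": 0, "z": 0, "rx": 0, "ry": 0, "rz": 0, "hand": 45}, {"x": 0, "y": 0, "z": 0, "rx": 0, "ry": 0, "rz": 0, "hand": 45}])

```text
time_s: 17.38
eef_pos: [484.4, -305.4, 18.5]
ee_rot: [0.524, 0.475, 0.524, -0.475]
force: [-1.1, 1.7, 1.4]
grip_width: 0.589
```

Request:
jog_arm(increments=[{"x": 0.5, "y": 0, "z": 0, "rx": 0, "ry": 0, "rz": 0, "hand": 45}, {"x": 0, "y": 0, "z": 0, "rx": 0, "ry": 0, "rz": 0, "hand": 45}])

```text
time_s: 17.62
eef_pos: [484.4, -305.4, 18.5]
ee_rot: [0.524, 0.475, 0.524, -0.475]
force: [-3.3, 2.4, 7.7]
grip_width: 0.585
```

Floor contact at z = 18.5, exactly as predicted. I release with a limited opening and rise.

Request:
jog_arm(increments=[{"x": -0.3, "y": 0, "z": 0, "rx": 0, "ry": 0, "rz": 0, "hand": 56}, {"x": 0, "y": 0, "z": 0, "rx": 0, "ry": 0, "rz": 0, "hand": 66}, {"x": 0, "y": 0, "z": 0, "rx": 0, "ry": 0, "rz": 0, "hand": 66}, {"x": 0, "y": 0, "z": 0, "rx": 0, "ry": 0, "rz": 0, "hand": 66}])

```text
time_s: 18.12
eef_pos: [484.4, -305.4, 18.0]
ee_rot: [0.524, 0.475, 0.524, -0.475]
force: [-0.1, 0.5, -0.1]
grip_width: 0.774
```

Request:
jog_arm(increments=[{"x": -15, "y": 0, "z": 0, "rx": 0, "ry": 0, "rz": 0, "hand": 66}, {"x": -35, "y": 0, "z": 0, "rx": 0, "ry": 0, "rz": 0, "hand": 66}, {"x": -60, "y": 0, "z": 0, "rx": 0, "ry": 0, "rz": 0, "hand": 66}, {"x": -60, "y": 0, "z": 0, "rx": 0, "ry": 0, "rz": 0, "hand": 66}, {"x": -60, "y": 0, "z": 0, "rx": 0, "ry": 0, "rz": 0, "hand": 66}])

```text
time_s: 18.75
eef_pos: [484.1, -305.0, 251.3]
ee_rot: [0.524, 0.475, 0.523, -0.475]
force: [0.6, -0.5, -0.0]
grip_width: 0.768
```

```bash
python3 -c "
from h import *
s,im=snap('wrist','in1');print(s['time_s'],s['eef_pos'],s['force'],s['grip_width'],s['joints'].round(2))
"
```

```text
18.75 [ 484.14507797 -304.98748464  251.30081183] [ 0.58652505 -0.49713437 -0.04416067] 0.768269419364073 [-0.77  0.4   1.32 -0.    1.42 -0.86]
```

View pics/in1.png

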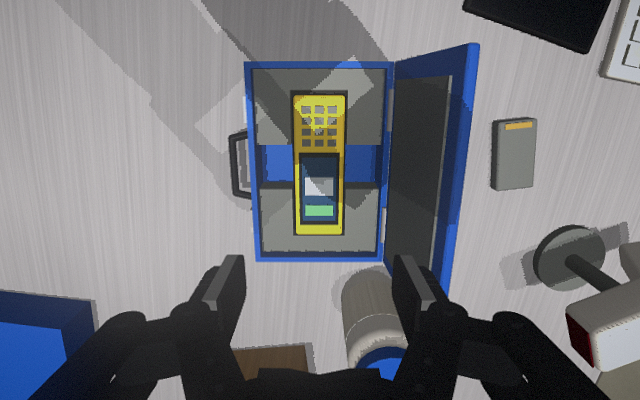

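The terminal lies flat inside the pocket, an even dark gap all round it (columns 292–347, rows 90–236). The lid is still open, with its free edge running from (478,43) downwards. Next I measure the lid angle.

```bash
cat > lid.py <<'E'
from h import *
C=np.array([485.2,-305.3,0]);cx=np.array([np.cos(.099),np.sin(.099),0]);cy=np.array([-cx[1],cx[0],0]);ez=np.array([0,0,1.])
H=C+71*cx+50*ez
def P(q,r,off,yy): return H+r*(-np.cos(q)*cx+np.sin(q)*ez)+off*(np.sin(q)*cx+np.cos(q)*ez)+yy*cy
E
python3 -c "
from lid import *
s,im=load('in1');c=cam('wrist',s);cs=cam('scene')
for q in (1.6,1.65,1.7,1.75,1.8): print(q,proj(c,[P(q,142,0,105),P(q,142,8,105),P(q,142,0,0)]).round(1).tolist(),'scene',proj(cs,[P(q,142,8,105),P(q,142,8,-105)]).round(1).tolist(),P(q,142,8,0).round(0))
cv2.imwrite('pics/in1c.png',cv2.resize(im[30:130,380:500],(720,600),interpolation=cv2.INTER_CUBIC))
sc=cv2.imread('pics/scene0.png');cv2.imwrite('pics/s0c.png',cv2.resize(sc[170:235,180:280],(800,520),interpolation=cv2.INTER_CUBIC))
"
```

```text
1.6 [[457.3, 40.8], [471.5, 41.2], [438.4, 220.9]] scene [[258.5, 182.6], [190.8, 181.2]] [ 568. -297.  192.]
1.65 [[469.7, 41.2], [483.4, 41.7], [449.2, 220.6]] scene [[258.3, 184.3], [190.3, 182.9]] [ 575. -296.  191.]
1.7 [[481.7, 41.7], [494.8, 42.3], [459.7, 220.2]] scene [[258.0, 186.1], [189.9, 184.6]] [ 582. -296.  190.]
1.75 [[493.2, 42.2], [505.6, 42.9], [469.8, 219.5]] scene [[257.8, 188.0], [189.4, 186.5]] [ 589. -295.  188.]
1.8 [[504.0, 42.9], [515.7, 43.6], [479.5, 218.7]] scene [[257.6, 189.9], [189.0, 188.4]] [ 596. -294.  186.]
```

View pics/in1c.png

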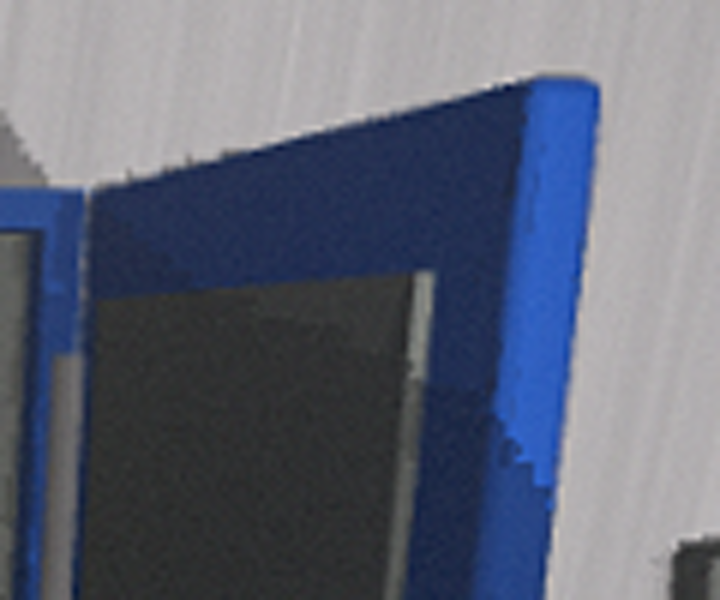

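View pics/s0c.png

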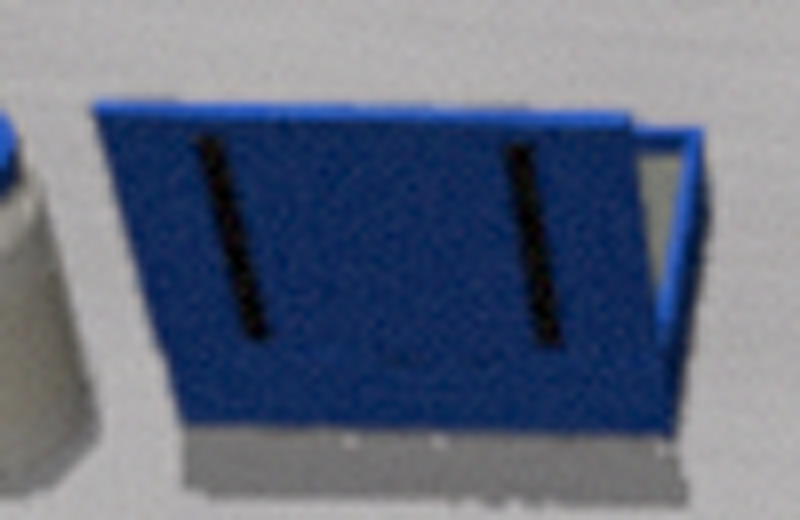

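Inner and outer free-edge corners are at about (468,43) and (480,44), so q ≈ 1.64. The scene crop agrees (edge at row 183). I shut the fingers, cross above the lid (top at z ≈ 191) and come down behind it.

Request:
jog_arm(increments=[{"x": 0, "y": 30, "z": 0, "rx": 0, "ry": 0, "rz": 0, "hand": 0}, {"x": 0, "y": 45, "z": 0, "rx": 0, "ry": 0, "rz": 0, "hand": 0}, {"x": 0, "y": 45, "z": 0, "rx": 0, "ry": 0, "rz": 0, "hand": 0}, {"x": 0, "y": 8, "z": 0, "rx": 0, "ry": 0, "rz": 0, "hand": 0}, {"x": 0, "y": 0, "z": 0, "rx": 0, "ry": 0, "rz": 0, "hand": 0}])

```text
time_s: 19.42
eef_pos: [611.7, -292.7, 248.1]
ee_rot: [0.524, 0.475, 0.524, -0.475]
force: [0.0, 0.8, -0.7]
grip_width: -0.002
```

```bash
python3 -c "
from lid import *
s,im=snap('wrist','lid1');print(s['time_s'],s['grip_width']);d=s['eef_pos']-H;print('off case x,y,z',d@cx,d@cy,s['eef_pos'][2]);go(s['eef_pos'],down(.099),s)
for q in (1.6,1.4,1.2,1.0,.8,.6,.4,.2,.1,0): 
    p=P(q,120,8,0)-H;print(q,round(p@cx+14.5,1),round(p[2]+50,1))
"
```

```text
19.425 -0.0024554363278655807
off case x,y,z 56.084454335155705 -0.006308380159506258 248.0979579716105
shift tool [0. 0. 0.] rot [-0.001  0.     0.001]
1.6 26.0 169.7
1.4 2.0 169.6
1.2 -21.5 164.7
1.0 -43.6 155.3
0.8 -63.4 141.7
0.6 -80.0 124.4
0.4 -92.9 104.1
0.2 -101.5 81.7
0.1 -104.1 69.9
0 -105.5 58.0
```

View pics/lid1.png

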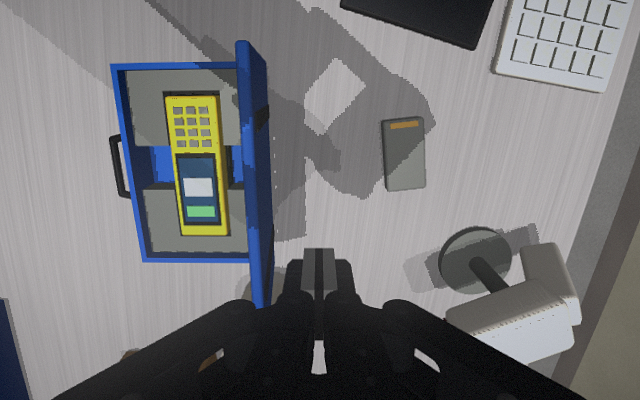

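The shut fingers (columns 303–335) are behind the lid, whose free edge runs from (245,40) to (262,300). The terminal still lies in the pocket. I descend so the tips are 20 mm below the lid's edge, then push toward −y (tool).

Request:
jog_arm(increments=[{"x": 40, "y": 0, "z": 0, "rx": 0, "ry": 0, "rz": 0, "hand": 0}, {"x": 35, "y": 0, "z": 0, "rx": 0, "ry": 0, "rz": 0, "hand": 0}, {"x": 0, "y": 0, "z": 0, "rx": 0, "ry": 0, "rz": 0, "hand": 0}])

```text
time_s: 19.85
eef_pos: [610.1, -292.7, 171.3]
ee_rot: [0.522, 0.475, 0.525, -0.476]
force: [-0.2, 0.7, 1.3]
grip_width: 0.0
```

Request:
jog_arm(increments=[{"x": 0, "y": -10, "z": 0, "rx": 0, "ry": 0, "rz": 0, "hand": 0}, {"x": 0, "y": -10, "z": 0, "rx": 0, "ry": 0, "rz": 0, "hand": 0}, {"x": 0, "y": -10, "z": 0, "rx": 0, "ry": 0, "rz": 0, "hand": 0}, {"x": 0, "y": -8, "z": 0, "rx": 0, "ry": 0, "rz": 0, "hand": 0}])

```text
time_s: 20.35
eef_pos: [573.6, -296.8, 173.8]
ee_rot: [0.524, 0.475, 0.523, -0.475]
force: [1.9, 0.8, 0.8]
grip_width: -0.001
```

```bash
python3 -c "
from lid import *
s,im=snap('wrist','lid2');print(s['time_s'],s['force']);d=s['eef_pos']-H;print('off case x,y,z',d@cx,d@cy,s['eef_pos'][2])
"
```

```text
20.35 [1.92133294 0.83630089 0.79672011]
off case x,y,z 17.81207446713154 -0.235181023049188 173.8471382818819
```

View pics/lid2.png

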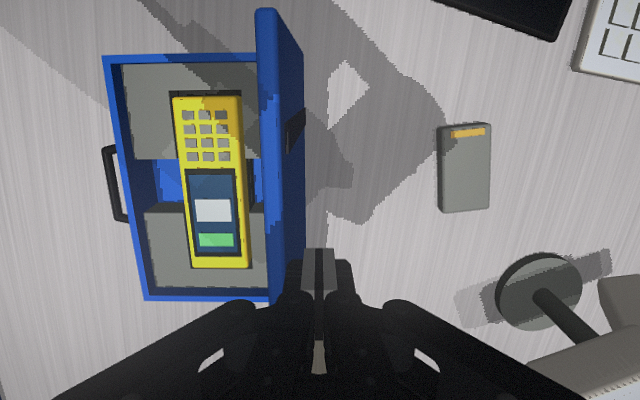

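The finger now touches the lid and has pushed it to about upright, with 1.9 N on the wrist. I follow the lid's arc over and down.

Request:
jog_arm(increments=[{"x": 4, "y": -16, "z": 0, "rx": 0, "ry": 0, "rz": 0, "hand": 0}, {"x": 2, "y": -12, "z": 0, "rx": 0, "ry": 0, "rz": 0, "hand": 0}, {"x": 3, "y": -11.5, "z": 0, "rx": 0, "ry": 0, "rz": 0, "hand": 0}, {"x": 4.5, "y": -11, "z": 0, "rx": 0, "ry": 0, "rz": 0, "hand": 0}, {"x": 5, "y": -11, "z": 0, "rx": 0, "ry": 0, "rz": 0, "hand": 0}])

```text
time_s: 21.02
eef_pos: [512.2, -302.6, 154.3]
ee_rot: [0.524, 0.475, 0.524, -0.475]
force: [0.1, -0.1, 1.0]
grip_width: -0.001
```

```bash
python3 -c "
from lid import *
s,im=snap('wrist','lid3');print(s['time_s'],s['force']);d=s['eef_pos']-H;print('off case x,y,z',d@cx,d@cy,s['eef_pos'][2])
"
```

```text
21.025 [ 0.12856516 -0.11901214  1.02276166]
off case x,y,z -43.83946795028634 -0.003939946952950643 154.31558118166586
```

View pics/lid3.png

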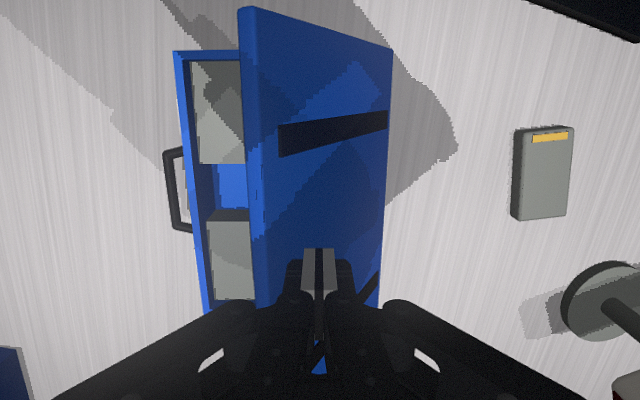

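The lid leans well over the case with its free edge at column 245, and the fingertips ride on its outer face at (320,250). Continuing.

Request:
jog_arm(increments=[{"x": 6.5, "y": -10, "z": 0, "rx": 0, "ry": 0, "rz": 0, "hand": 0}, {"x": 7, "y": -10, "z": 0, "rx": 0, "ry": 0, "rz": 0, "hand": 0}, {"x": 8.5, "y": -8.5, "z": 0, "rx": 0, "ry": 0, "rz": 0, "hand": 0}, {"x": 9, "y": -8, "z": 0, "rx": 0, "ry": 0, "rz": 0, "hand": 0}, {"x": 10, "y": -6.5, "z": 0, "rx": 0, "ry": 0, "rz": 0, "hand": 0}])

```text
time_s: 21.7
eef_pos: [469.4, -306.8, 112.8]
ee_rot: [0.524, 0.475, 0.524, -0.475]
force: [0.3, -0.4, 1.4]
grip_width: 0.003
```

Request:
jog_arm(increments=[{"x": 10, "y": -6.5, "z": 0, "rx": 0, "ry": 0, "rz": 0, "hand": 0}, {"x": 11, "y": -4.5, "z": 0, "rx": 0, "ry": 0, "rz": 0, "hand": 0}, {"x": 11, "y": -4, "z": 0, "rx": 0, "ry": 0, "rz": 0, "hand": 0}, {"x": 10, "y": -2, "z": 0, "rx": 0, "ry": 0, "rz": 0, "hand": 0}, {"x": 0, "y": 0, "z": 0, "rx": 0, "ry": 0, "rz": 0, "hand": 0}])

```text
time_s: 22.32
eef_pos: [452.7, -308.1, 70.6]
ee_rot: [0.523, 0.475, 0.524, -0.475]
force: [0.6, -0.0, -0.0]
grip_width: -0.001
```

```bash
python3 -c "
from lid import *
s,im=snap('wrist','lid4');print(s['time_s'],s['force']);d=s['eef_pos']-H;print('off case x,y,z',d@cx,d@cy,s['eef_pos'][2])
"
```

```text
22.325 [ 0.55496194 -0.04823519 -0.01235784]
off case x,y,z -103.61196671766 0.44687629898070486 70.62709521020736
```

View pics/lid4.png

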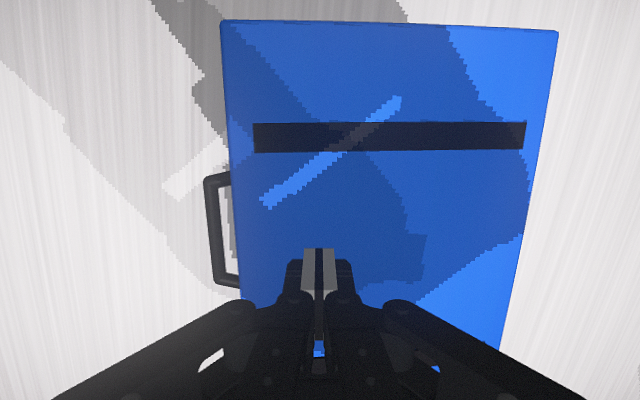

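The lid is nearly shut over the case, with only a light force on the wrist. I press the last few millimetres gently.

Request:
jog_arm(increments=[{"x": 6, "y": -1, "z": 0, "rx": 0, "ry": 0, "rz": 0, "hand": 0}, {"x": 4, "y": 0, "z": 0, "rx": 0, "ry": 0, "rz": 0, "hand": 0}, {"x": 0, "y": 0, "z": 0, "rx": 0, "ry": 0, "rz": 0, "hand": 0}])

```text
time_s: 22.75
eef_pos: [451.9, -308.3, 61.2]
ee_rot: [0.523, 0.475, 0.524, -0.475]
force: [0.0, 0.1, 0.7]
grip_width: 0.001
```

Request:
jog_arm(increments=[{"x": 1.5, "y": 0, "z": 0, "rx": 0, "ry": 0, "rz": 0, "hand": 0}, {"x": 0, "y": 0, "z": 0, "rx": 0, "ry": 0, "rz": 0, "hand": 0}])

```text
time_s: 23.0
eef_pos: [452.0, -308.5, 60.0]
ee_rot: [0.524, 0.475, 0.524, -0.475]
force: [0.2, -0.7, 0.3]
grip_width: -0.0
```

Request:
jog_arm(increments=[{"x": 1, "y": 0, "z": 0, "rx": 0, "ry": 0, "rz": 0, "hand": 0}, {"x": 0, "y": 0, "z": 0, "rx": 0, "ry": 0, "rz": 0, "hand": 0}])

```text
time_s: 23.25
eef_pos: [452.1, -308.5, 59.0]
ee_rot: [0.524, 0.475, 0.524, -0.475]
force: [-0.0, -0.4, 1.1]
grip_width: 0.002
```

Request:
jog_arm(increments=[{"x": 0.8, "y": 0, "z": 0, "rx": 0, "ry": 0, "rz": 0, "hand": 0}, {"x": 0, "y": 0, "z": 0, "rx": 0, "ry": 0, "rz": 0, "hand": 0}])

```text
time_s: 23.5
eef_pos: [452.0, -308.4, 58.2]
ee_rot: [0.524, 0.475, 0.524, -0.475]
force: [0.0, -0.2, 0.4]
grip_width: -0.0
```

Request:
jog_arm(increments=[{"x": 0.8, "y": 0, "z": 0, "rx": 0, "ry": 0, "rz": 0, "hand": 0}, {"x": 0, "y": 0, "z": 0, "rx": 0, "ry": 0, "rz": 0, "hand": 0}])

```text
time_s: 23.75
eef_pos: [452.1, -308.5, 58.0]
ee_rot: [0.524, 0.475, 0.524, -0.475]
force: [-2.1, 1.2, 5.9]
grip_width: 0.001
```

Hard stop at z = 58.0, which is the rim (50) plus the lid (8), so the lid is shut. Backing away and checking.

Request:
jog_arm(increments=[{"x": -10, "y": 0, "z": 0, "rx": 0, "ry": 0, "rz": 0, "hand": 0}, {"x": -40, "y": 0, "z": 0, "rx": 0, "ry": 0, "rz": 0, "hand": 0}, {"x": -55, "y": 0, "z": 0, "rx": 0, "ry": 0, "rz": 0, "hand": 0}, {"x": -55, "y": 0, "z": 0, "rx": 0, "ry": 0, "rz": 0, "hand": 0}, {"x": -30, "y": 0, "z": 0, "rx": 0, "ry": 0, "rz": 0, "hand": 0}])

```text
time_s: 24.38
eef_pos: [452.4, -308.7, 251.0]
ee_rot: [0.525, 0.475, 0.522, -0.475]
force: [0.6, 0.4, 0.2]
grip_width: 0.001
```

```bash
python3 -c "
from lid import *
s,im=snap('wrist','end1');print(s['time_s'],s['force'],s['eef_pos'])
c=cam('wrist',s);x=cx
print('pred lid top corners z58',proj(c,[C-71*x+105*cy+58*ez,C+71*x+105*cy+58*ez,C+71*x-105*cy+58*ez,C-71*x-105*cy+58*ez]).round(0).tolist())
snap('scene','end1s')
"
```

```text
24.375 [0.58842882 0.41669766 0.17291861] [ 452.44985952 -308.7224193   250.98742012]
pred lid top corners z58 [[276.0, 59.0], [431.0, 59.0], [412.0, 264.0], [283.0, 265.0]]
```

View pics/end1.png

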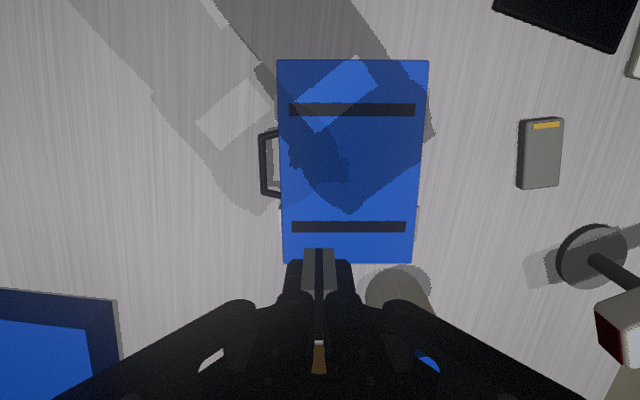

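View pics/end1s.png

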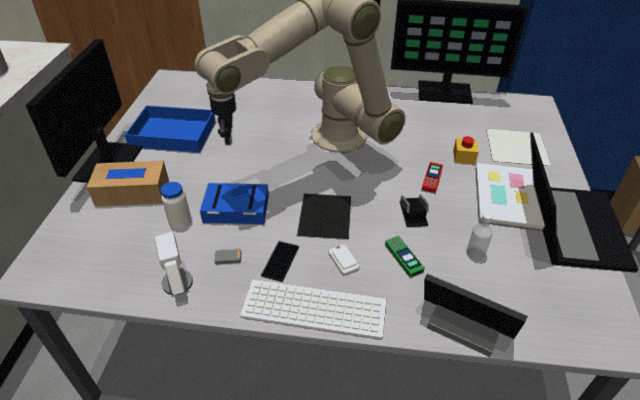

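The lid lies flat on the case. Its corners are at about (277,60), (429,60), (412,263) and (284,263), within 2 px of those predicted for a shut lid. In the scene view the phone (280,260), mouse (344,259), battery (228,256) and both bottles are at their first-picture pixels, and the arm is clear of everything.

```bash
python3 -c "
from rig import *
print(finish_job())"
```

```text
the job is handed in; nothing more can be done
None
```

The terminal is packed in the blue case with the lid shut, and I handed the job in at about 24 s of the 64 s allowed. `finish_job` reports no verdict.

**What I did:**
- I lifted the yellow terminal out of the dock by its free end, laid it flat and screen up on the mat, and let go.
- I picked it up again by its middle and lowered it into the pocket until it touched the floor. The TCP stood at z = 18.5, as predicted for a seated terminal.
- I let go of it and saw it lying level in the pocket with an even gap all round. Then I pushed the lid over from behind and down until it stopped firmly at z = 58 (rim 50 plus lid 8).

**Last checks:**
- **Lid:** its corners are within about 2 px of where a fully shut lid should appear.
- **Bystanders:** phone, mouse, battery and both bottles look unmoved in the scene picture.
- **Forces:** the highest wrist reading I saw was about 13 N.
- **Arm:** it stands clear of everything.

**What disagreed or failed:**
- The top camera was off from the wrist camera by 3–12 mm on the mat, case and terminal. The scene camera supported the wrist view of the terminal, so I worked from the wrist camera.
- On the mat, the terminal's direction measured about 0.026 rad off the tool's. I corrected for this before gripping it again.
- The first two move calls were refused because keys were missing, and nothing moved.

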